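# Fetch the lens puck from between two filters

### The arm

A 6-joint arm with a two-finger parallel gripper is mounted at the origin on the work surface. World frame = base frame: x ahead of the robot, y to its left, z up, the work surface at z = 0. Lengths are in m, angles in rad, forces in N, time in s.
With the tool pointing down it reaches from about 0.35 to 0.975 m from the base axis. Payload 4.9 kg.
Tool frame: the origin (TCP) lies at the centre of the arm's flange, where the gripper is bolted on; the fingertips stand 173 mm ahead of it and the grasp point (between the pads) lies 155 mm ahead of it (env.nose_length is the z of the fingertips in the tool frame, in m); z points along the fingers, x is the direction in which the jaws open and shut, and the axes are right-handed (so a half turn about z gives the same grasp; the last joint's range is limited). The gripper opens to 85 mm and grips with 20 to 120 N. Pads are 22 mm wide; open, the fingers measure 114 mm over their backs; the gripper's body (76 mm by 85 mm) begins 54 mm behind the grasp point. The pads swing forward as they close: fully open they stand 13 mm farther back than shut.
Start: joints at [-1.226, 0.053, 1.613, -0, 1.476, -0.119], TCP at [0.28, -0.559, 0.405] pointing down, gripper open.
Joint ranges: [-3.01, 3.01], [-1.01, 2.22], [0.06, 2.58], [-1.02, 4.17], [0.09, 2.62], [-3.14, 3.14]. Speed limits (rad/s): [2.57, 2.57, 3.14, 3.14, 3.14, 3.14].

### API

Orientations are given as a unit quaternion [w, x, y, z].
In Python, from workcell import sensors, optics, finish_job, env gives the robot as it stands.
- The arm moves only by the tool play_rows, never from a script. Its argument "targets" is text: rows parted by semicolons, each of 4 numbers parted by spaces: the shift along the tool's x, y, z in m, then the turn about the tool's z in degrees. A call has 1 to 5 rows; each row shifts and turns the commanded pose from where the row before left it, along the tool's axes as they then stand; what a row does not reach is not made up. A row lasts 1/12 s, in which the tool goes at most 41.7 mm and 7.16 degrees, less where a joint would pass 70% of its speed; a pose out of reach is approached as far as the arm can. A call with a gripper value outside its range is refused whole. "hand" is the opening, from 0 (shut) to 1 (fully open), set as the call begins (left out, the last holds). The fingers move at their own pace and stop on an object; the grip force is fixed at half the most. Time passes only in rows, so rows that do not move let the fingers close. It gives the time, the measured TCP pose, the force and the opening at its end, in the units of the state.
- sensors.get_state(): the state, without advancing time (a new reading comes with each control period).
- optics.snapshot(name): name is "side" or "top" or "wrist"; returns (picture, depth): 480x640x3 uint8, red, green, blue; 480x640 float32, m along the optical axis (not along the pixel's ray), 0 where there is no reading.
- optics.calibration(name): a dict with "vertical_fov" (degrees; the focal length in pixels is half the picture's height over the tangent of half this angle, whatever the lens; pixels are square), "cx", "cy" (the principal point, pixels), "k1" (the pictures are not rectified: a ray, as slopes to the right and down, at radius r is drawn at 1 + k1 r^2 times it, then the intrinsics apply), "pose" (4x4, takes a point from camera to world coordinates). Camera axes: x right, y down, z forward; pixel columns grow to the right and rows downward; lengths in m; the calibration is good to about 2 mm. A picture is of the moment at which its call begins: read the wrist's pose just before it. calibration takes no time and is no camera call; for the wrist camera it gives the pose at the moment of the call.
- finish_job(): hands the job in, once; it reports no verdict.
The state is a dict: "time_s": time; "joints": joint angles; "qd": joint speeds; "joint_efforts": joint torques, N m; "eef_pos": TCP position; "ee_rot": TCP orientation; "wrist_force": force on the tool from outside, world axes, zero at the start; "wrist_torque": the same for the moment, N m; "finger_gap": finger opening in m.
Only numpy, scipy, OpenCV 4.12 (cv2) and the standard library are available. Lean on these libraries where they do the work, as an engineer would, in place of code of your own. Each camera call takes 0.05 s, during which the arm holds its last target.

### The job

The white lens puck is boxed in between the amber and the green filter in the rack. Stand each filter in the middle of the parking pad of its own colour, then set the puck flat in the round seat of the edging fixture while both filters are parked, and finally stand each filter back in the very bay it came from. Set everything down gently rather than dropping it, keep the filters upright, and leave the brass arbor, the jar and the depth gauge alone.

Things in the scene. Friction and masses are not known exactly. Their poses are not given: they have to be found in the camera images.
- amber_center (a point): amber filter: amber glass disk, 56 mm across, 10 mm thick, upright on a bright orange block foot 60 x 34 x 26 mm (x, y, z); 72 mm tall, about 180 g. Point at its centre, 36 mm above its underside. z up, y through the disk's thickness (flat faces at +-5 mm), x along its width. The bare glass, from 10 mm below to 36 mm above this point, can be pinched across its faces
- green_center (a point): green filter: green glass disk, 56 mm across, 10 mm thick, upright on a green block foot 60 x 34 x 26 mm (x, y, z); 72 mm tall, about 180 g. Point at its centre, 36 mm above its underside. z up, y through the disk's thickness (flat faces at +-5 mm), x along its width. The bare glass, from 10 mm below to 36 mm above this point, can be pinched across its faces
- puck_center (a point): white nylon lens puck: an upright cylinder, 46 mm across, 30 mm high, about 60 g, with a grey bar mark on top. Point at its centre, 15 mm above its underside; its own yaw has no meaning
- rack: fixed aluminium rack plate 90 x 164 x 8 mm (x, y, z), origin at its underside's centre. Row along y: puck in the middle, a filter at about +-45 mm, disk thickness along y. Cheeks 30 mm long (y), inner faces at x = +-29 mm, top 34 mm above the bench, flank the puck; filter feet stand some 5 mm from it: it can be gripped only along y, with both filters gone. No other walls
- seat (a point): floor centre of the round steel seat on the grey, fixed edging fixture, 22 mm above the bench; z up. Seat 66 mm across inside; rim 7 mm thick, 6 mm above the floor. Fixture base 160 x 110 x 16 mm (x, y, z), its middle 25 mm along +x from here. The red-gripped cam lever, fixed and swung open, stands 83 mm along +x, up to 50 mm above the bench; no handling needed
- amber_pad_top (a point): centre of the top face of the orange parking pad, a fixed flat square 90 x 90 x 4 mm, for the amber filter; x and y along its edges. The two pads lie 106 mm apart on a grey board
- green_pad_top (a point): centre of the top face of the green parking pad, a fixed flat square 90 x 90 x 4 mm, for the green filter; x and y along its edges. The two pads lie 106 mm apart on a grey board
- arbor: brass arbor spindle, upright, foot 48 mm across, 80 mm tall, origin at the centre of its underside. Bystander, loose: leave it alone
- jar: small glass jar with a blue cap, 48 mm across, 55 mm tall, origin at the centre of its underside. Bystander, loose: leave it alone
- gauge: stainless depth gauge lying flat: crossbar 90 mm along y, rod 110 mm along x, under 20 mm high, origin at the underside of the crossbar's middle. Bystander, loose: leave it alone

How it is judged:
By the outcome, as a careful person would: the job done as asked, in the order asked, and still so for the second after the job is handed in, with the robot touching nothing.
It also fails if it takes over 131 s, if anything falls off the work surface, if the arm or the gripper's body presses on something with over 40 N, if the wrist force passes 120 N, or if a joint passes its speed limit or range.

## Working session

There is one attempt and no reset: what is moved stays moved. The work goes in short steps, Python scripts to look and compute and a tool call to move; the robot and the scene stay as the last step left them, time stands still between calls to the robot, and variables do not carry over. Pictures are saved under pics/ and viewed, and the job is handed in when it is done.

Besides the shell and the picture viewer there is one more tool, called after "Emit:" as name(argument=value, ...), one argument or row to a line, values as JSON. play_rows: Moves the arm, as the interface text tells. Its arguments: {"type":"object","properties":{"targets":{"type":"string"},"hand":{"type":"number"}},"required":["targets"]}

```bash
ls; mkdir -p pics
python3 - <<'E'
from workcell import sensors, optics, env
import cv2
s=sensors.get_state();print({k:s[k] for k in('time_s','eef_pos','ee_rot','finger_gap','wrist_force')})
for n in('top','side'):
    im,d=optics.snapshot(n);cv2.imwrite(f'pics/{n}0.png',im[:,:,::-1]);import numpy as np;np.savez(f'pics/{n}0.npz',im=im,d=d)
    print(n,optics.calibration(n))
E
```

```text
pics
{'time_s': 0.0, 'eef_pos': array([ 0.27950873, -0.55871949,  0.40344709]), 'ee_rot': array([-6.53857904e-04,  8.50696660e-01, -5.25655853e-01, -8.30806504e-04]), 'finger_gap': 0.08554448281893429, 'wrist_force': array([ 0.41071283, -0.01899053,  0.23418622])}
top {'vertical_fov': 42.345981358867505, 'cx': 318.26557587176626, 'cy': 227.75608948498092, 'k1': -0.14658810916655443, 'pose': array([[ 3.73760736e-02, -9.78672268e-01,  2.01999061e-01,
         3.62918719e-01],
       [-9.99296659e-01, -3.72184156e-02,  4.57999264e-03,
        -1.73840950e-04],
       [ 3.03577324e-03, -2.02028169e-01, -9.79375006e-01,
         1.20055889e+00],
       [ 0.00000000e+00,  0.00000000e+00,  0.00000000e+00,
         1.00000000e+00]])}
side {'vertical_fov': 50.43548232327282, 'cx': 319.5488000226517, 'cy': 237.41359399852558, 'k1': -0.01943591169395361, 'pose': array([[-0.94455675, -0.15392689,  0.29003285,  0.29346769],
       [-0.328305  ,  0.45707096, -0.82662081,  0.9370177 ],
       [-0.00532642, -0.8760095 , -0.48226443,  0.60642168],
       [ 0.        ,  0.        ,  0.        ,  1.        ]])}
```

View pics/top0.png

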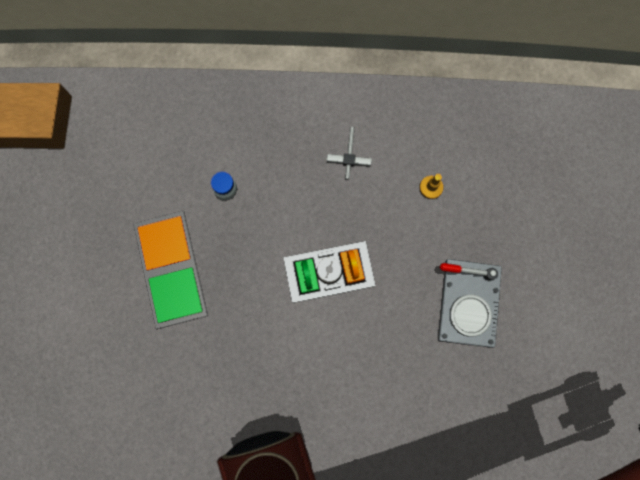

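View pics/side0.png

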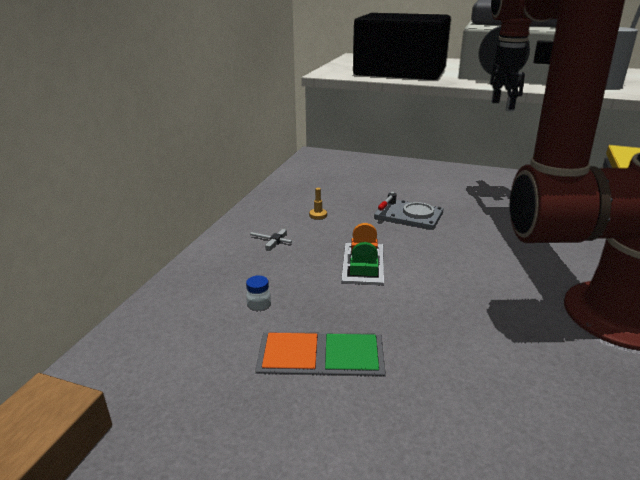

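```bash
cat > h.py <<'E'
import numpy as np,cv2
def K(c):
    f=240/np.tan(np.radians(c['vertical_fov'])/2)
    return np.array([[f,0,c['cx']],[0,f,c['cy']],[0,0,1.]])
def onplane(c,px,z):
    px=np.asarray(px,float).reshape(-1,1,2)
    u=cv2.undistortPoints(px,K(c),np.array([c['k1'],0,0,0.])).reshape(-1,2)
    d=np.c_[u,np.ones(len(u))]@c['pose'][:3,:3].T; o=c['pose'][:3,3]
    t=(z-o[2])/d[:,2]; return o+d*t[:,None]
def topix(c,P):
    T=np.linalg.inv(c['pose']);q=np.asarray(P,float).reshape(-1,3)@T[:3,:3].T+T[:3,3]
    return cv2.projectPoints(q,np.zeros(3),np.zeros(3),K(c),np.array([c['k1'],0,0,0.]))[0].reshape(-1,2)
def biggest(m,n=1):
    cs,_=cv2.findContours(m.astype('uint8'),cv2.RETR_EXTERNAL,cv2.CHAIN_APPROX_NONE)
    return sorted(cs,key=cv2.contourArea)[::-1][:n]
def rect(c,cnt,z):
    P=onplane(c,cnt.reshape(-1,2),z)[:,:2]
    (x,y),(w,h),a=cv2.minAreaRect((P*1000).astype('float32'))
    return np.round([x,y,w,h,a],1)
def toolstep(s,target_xy=None,yaw=None):
    """rotation matrix of tool"""
    from scipy.spatial.transform import Rotation as R
    w,x,y,z=s['ee_rot'];return R.from_quat([x,y,z,w]).as_matrix()
E
python3 - <<'E'
from h import *
from workcell import optics
c=optics.calibration('top');im=np.load('pics/top0.npz')['im'];d=np.load('pics/top0.npz')['d']
hsv=cv2.cvtColor(im,cv2.COLOR_RGB2HSV);H,S,V=cv2.split(hsv)
col=np.arange(640)[None]+0*H.astype(int)
g=(H>45)&(H<75)&(S>120)&(V>60);o=(H>5)&(H<22)&(S>180)&(V>120)
row=np.arange(480)[:,None]+0*col
for n,m,z in(('gpad',g&(col<230),.004),('opad',o&(col<220)&(col>120)&(row>190),.004),('gfoot',g&(col>280)&(col<340),.034),('ofoot',o&(col>330)&(col<400)&(row>230),.034),('rack',(V>200)&(S<40)&(col>270)&(col<390),.008)):
    k=biggest(m)[0];print(n,cv2.boundingRect(k),rect(c,k,z))
big=cv2.resize(im[230:360,270:520],None,fx=3,fy=3,interpolation=cv2.INTER_CUBIC)
cv2.imwrite('pics/crop0.png',big[:,:,::-1])
# depth check
for p in((176,295),(165,243),(470,316),(308,275),(329,270)):print(p,d[p[1],p[0]])
w=optics.calibration('wrist');print(w)
E
```

```text
gpad (149, 268, 53, 55) [466.4 279.7  89.5  89.5  17.2]
opad (138, 217, 52, 53) [568.1 310.9  88.5  88.8  17.2]
gfoot (295, 259, 24, 34) [510.8  24.   61.   36.   13.7]
ofoot (340, 250, 24, 32) [532.7 -61.4  59.   34.   15. ]
rack (285, 243, 89, 58) [523.9 -18.4  85.2 159.3  13.7]
(176, 295) 1.1844592
(165, 243) 1.2068655
(470, 316) 1.1671398
(308, 275) 1.1266309
(329, 270) 1.1660951
{'vertical_fov': 62.920019534555614, 'cx': 318.19152944440253, 'cy': 241.40085107722263, 'k1': -0.08251265031499555, 'pose': array([[ 0.44716578, -0.85986687, -0.24631632,  0.3414334 ],
       [-0.89444945, -0.43040366, -0.12129661, -0.52644216],
       [-0.00171651,  0.27455719, -0.96156924,  0.37326502],
       [ 0.        ,  0.        ,  0.        ,  1.        ]])}
```

View pics/crop0.png

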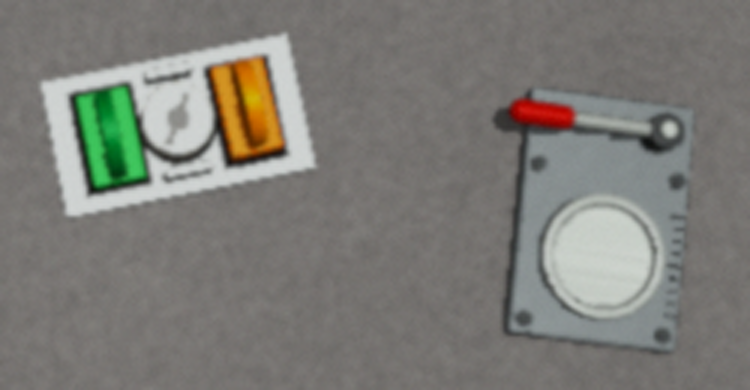

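Emit:
play_rows(
  targets="0 0 0 6; 0 0 0 6.2; -0.031 -0.025 0 0; -0.031 -0.025 0 0; -0.031 -0.025 0 0",
)

```text
time_s: 0.52
eef_pos: [0.3291, -0.4492, 0.4037]
ee_rot: [-0.0, 0.789, -0.614, -0.001]
wrist_force: [1.5, -0.1, 0.3]
finger_gap: 0.0852
```

Emit:
play_rows(
  targets="-0.031 -0.025 0 0; -0.031 -0.025 0 0; -0.031 -0.025 0 0; -0.031 -0.025 0 0; -0.031 -0.025 0 0",
)

```text
time_s: 0.93
eef_pos: [0.4119, -0.2671, 0.4043]
ee_rot: [-0.0, 0.79, -0.613, -0.0]
wrist_force: [0.8, -0.4, -0.6]
finger_gap: 0.0853
```

Emit:
play_rows(
  targets="-0.031 -0.025 0 0; -0.031 -0.025 0 0; -0.031 -0.025 0 0; -0.031 -0.025 0 0; -0.031 -0.025 0 0",
)

```text
time_s: 1.35
eef_pos: [0.4945, -0.0859, 0.4044]
ee_rot: [0.0, 0.79, -0.613, -0.0]
wrist_force: [0.4, -0.2, -0.1]
finger_gap: 0.0851
```

Emit:
play_rows(
  targets="-0.031 -0.025 0 0; -0.031 -0.02 0 0; 0 0 0 0; 0 0 0 0; 0 0 0 0",
)

```text
time_s: 1.77
eef_pos: [0.5224, -0.0167, 0.4042]
ee_rot: [0.0, 0.79, -0.613, -0.0]
wrist_force: [0.2, 0.2, -0.1]
finger_gap: 0.0856
```

Run:
```python
from h import *
from workcell import optics,sensors
c=optics.calibration('wrist');im,d=optics.snapshot('wrist');cv2.imwrite('pics/w1.png',im[:,:,::-1])
np.savez('pics/w1.npz',im=im,d=d,**c)
s=sensors.get_state();print(s['time_s'],s['eef_pos'],s['ee_rot'],toolstep(s))
```

```text
1.8167 [ 0.52232649 -0.01731678  0.40431465] [ 3.48477725e-04  7.89760636e-01 -6.13415004e-01 -2.20994912e-04] [[ 2.47443968e-01 -9.68901894e-01 -7.76589096e-04]
 [-9.68902202e-01 -2.47443823e-01 -2.79304790e-04]
 [ 7.84567651e-05  8.21551171e-04 -9.99999659e-01]]
```

View pics/w1.png

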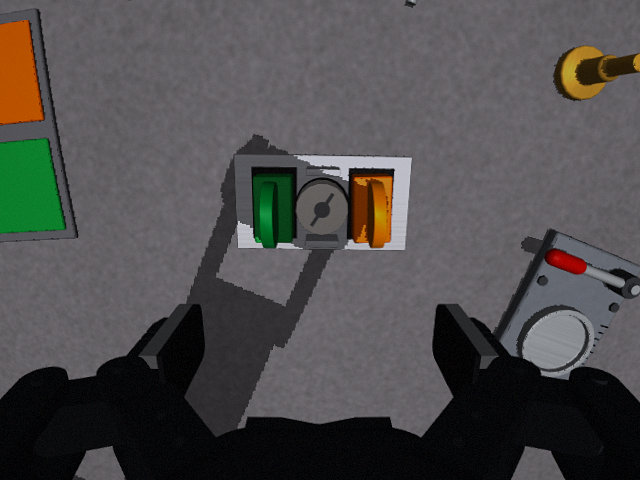

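```bash
cat >> h.py <<'E'
def cloud(c,d):
    v,u=np.mgrid[0:480,0:640]
    un=cv2.undistortPoints(np.c_[u.ravel(),v.ravel()].astype(float).reshape(-1,1,2),K(c),np.array([c['k1'],0,0,0.])).reshape(-1,2)
    P=np.c_[un,np.ones(len(un))]*d.reshape(-1,1)
    return (P@c['pose'][:3,:3].T+c['pose'][:3,3]).reshape(480,640,3)
def load(f):
    a=np.load(f);c={k:a[k] if k=='pose' else float(a[k]) for k in('vertical_fov','cx','cy','k1','pose')};return a['im'],a['d'],c
def masks(im):
    H,S,V=cv2.split(cv2.cvtColor(im,cv2.COLOR_RGB2HSV))
    return (H>45)&(H<75)&(S>120)&(V>40),(H>5)&(H<22)&(S>180)&(V>60),(V>190)&(S<40)
def snap(n,tag):
    from workcell import optics
    c=optics.calibration(n);im,d=optics.snapshot(n);cv2.imwrite(f'pics/{tag}.png',im[:,:,::-1]);np.savez(f'pics/{tag}.npz',im=im,d=d,**c);return im,d,c
def zrect(c,P,m,z0,z1,z):
    k=biggest(m&(P[...,2]>z0)&(P[...,2]<z1)&(P[...,2]!=0))[0];return rect(c,k,z),cv2.boundingRect(k)
E
python3 - <<'E'
from h import *
im,d,c=load('pics/w1.npz');P=cloud(c,d);g,o,w=masks(im)
v,u=np.mgrid[0:480,0:640]
reg=(u>230)&(u<420)&(v>140)&(v<260)
print('bench z',np.median(P[40:100,150:250,2]))
for n,m in(('g',g),('o',o)):
    print(n,'foot',zrect(c,P,m&reg,.028,.039,.034))
    q=P[m&reg&(P[...,2]>.05)];
    print(' glass z',np.percentile(q[:,2],[50,99]), 'xy mean',q.mean(0)*1000)
    print(' glassrect', cv2.minAreaRect((q[:,:2]*1000).astype('float32')))
nb=(d>0)&reg&(P[...,2]>.004)&(P[...,2]<.012);print('rack',np.median(P[nb],0),rect(c,biggest(reg&(P[...,2]>.0045)&(d>0))[0],.008))
H,S,V=cv2.split(cv2.cvtColor(im,cv2.COLOR_RGB2HSV))
puck=reg&(P[...,2]>.035)&(P[...,2]<.042)&(S<90);k=biggest(puck)[0];print('puck',rect(c,k,.038),cv2.minEnclosingCircle((onplane(c,k,.038)[:,:2]*1000).astype('float32')))
print('gpad',zrect(c,P,g&(u<100),-.003,.01,.004))
# seat: in region
r2=(u>500)&(v>280)
t=onplane(c,[[557,341]],.022);print('seat eye',t)
E
```

```text
bench z 0.00045049910691596917
g foot (array([513.2,  23.7,  59.3,  33.3,  14.2]), (253, 176, 39, 67))
 glass z [0.07712426 0.08141286] xy mean [517.9279197   24.5208971   77.82750756]
 glassrect ((539.9788208007812, 20.957399368286133), (27.17426109313965, 102.69158172607422), 83.56234741210938)
o foot (array([535.5, -61.2,  60.1,  33.4,  15.7]), (353, 175, 39, 68))
 glass z [0.07594125 0.37378487] xy mean [539.97641715 -59.46931863  77.34274636]
 glassrect ((557.9901123046875, -43.267005920410156), (105.84645080566406, 29.156288146972656), 39.59775161743164)
rack [ 0.54217017 -0.01242936  0.00854946] [525.1 -18.4  90.5 164.   13.6]
puck [525.4 -17.9  45.2  44.5  14.4] ((525.3042602539062, -17.985210418701172), 22.905765533447266)
gpad (array([515.5, 252.8,  13. ,   6.8,  20.8]), (41, 138, 9, 14))
seat eye [[ 0.44860946 -0.29358163  0.022     ]]
```

Emit:
play_rows(
  targets="0.023 -0.001 0 -1; 0.023 -0.001 0.03 0; 0 0 0.03 0; 0 0 0.03 0; 0 0 0.02 0",
  hand=0.5,
)

```text
time_s: 2.23
eef_pos: [0.535, -0.0626, 0.2915]
ee_rot: [0.001, 0.794, -0.608, -0.002]
wrist_force: [-0.8, 0.1, -1.2]
finger_gap: 0.0427
```

Emit:
play_rows(
  targets="0 0 0.02 0; 0 0 0 0; 0 0 0 0",
)

```text
time_s: 2.48
eef_pos: [0.5355, -0.0618, 0.2737]
ee_rot: [0.001, 0.795, -0.607, -0.001]
wrist_force: [-0.2, -1.1, 0.7]
finger_gap: 0.0429
```

Run:
```python
from h import *
snap('wrist','w2')
```

```text
(no output)
```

View pics/w2.png

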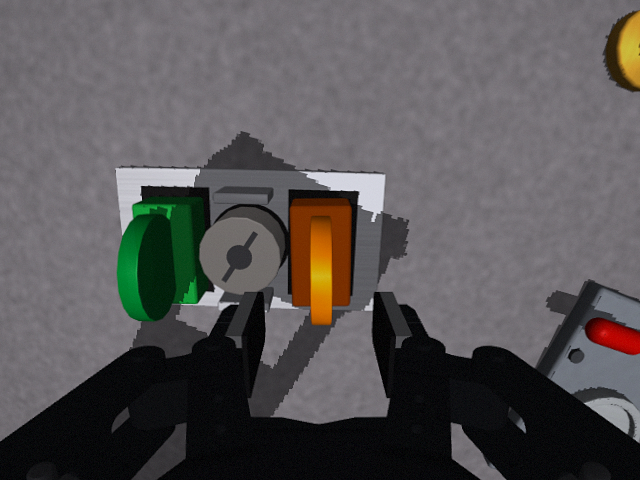

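The amber glass (column ~320) sits midway between the fingers (255 and 385). I'm descending.

Emit:
play_rows(
  targets="0 0 0.02 0; 0 0 0.018 0; 0 0 0.012 0; 0 0 0.006 0; 0 0 0 0",
)

```text
time_s: 2.95
eef_pos: [0.5361, -0.0608, 0.2183]
ee_rot: [0.0, 0.795, -0.606, -0.001]
wrist_force: [0.3, 0.3, 0.2]
finger_gap: 0.0427
```

Emit:
play_rows(
  targets="0 0 0 0; 0 0 0 0; 0 0 0 0; 0 0 0 0; 0 0 0 0",
  hand=0,
)

```text
time_s: 3.37
eef_pos: [0.5369, -0.0608, 0.22]
ee_rot: [-0.0, 0.795, -0.606, 0.001]
wrist_force: [0.5, -1.1, 3.2]
finger_gap: 0.0094
```

Emit:
play_rows(
  targets="0 0 0 0; 0 0 0 0",
)

```text
time_s: 3.53
eef_pos: [0.537, -0.0608, 0.22]
ee_rot: [-0.0, 0.795, -0.606, 0.001]
wrist_force: [-0.1, -1.4, 5.8]
finger_gap: 0.0095
```

Run:
```python
from h import *
snap('wrist','w3')
```

```text
(no output)
```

View pics/w3.png

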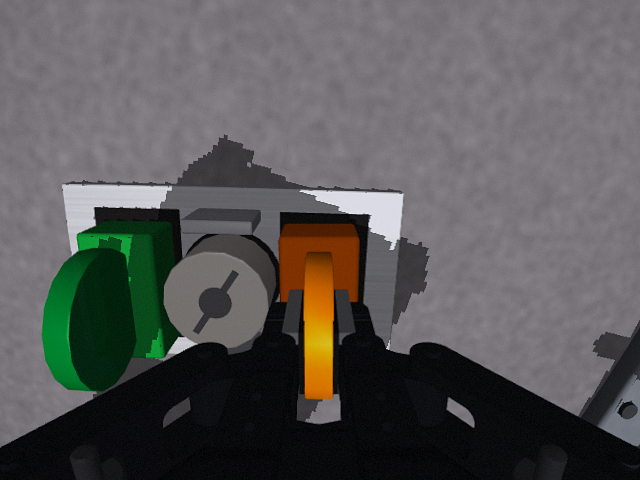

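Emit:
play_rows(
  targets="0 0 -0.005 0; 0 0 -0.015 0; 0 0 -0.025 0; 0 0 -0.03 0; 0 0 -0.03 0",
)

```text
time_s: 4.0
eef_pos: [0.5353, -0.0603, 0.3228]
ee_rot: [0.001, 0.795, -0.606, -0.002]
wrist_force: [-0.2, 0.4, -1.8]
finger_gap: 0.0096
```

Run:
```python
from h import *
import math
from workcell import sensors
snap('wrist','w4')
s=sensors.get_state();R=toolstep(s);p=s['eef_pos']
print(p,s['finger_gap'],s['wrist_force'])
im,d,c=load('pics/w4.npz')
# delta to pad, in tool axes after turning to pad yaw 17.2
a=math.atan2(R[1,0],R[0,0]);print('yaw',math.degrees(a))
dx=np.array([.5681,.3109])-p[:2]
print(dx, dx@[math.cos(a),math.sin(a)], dx@[math.sin(a),-math.cos(a)])
```

```text
[ 0.5375407  -0.06075266  0.33096719] 0.008798508256963723 [ 3.43629991 -0.04070757  2.6527672 ]
yaw -74.61521648146284
[0.0305593  0.37165266] -0.35022743910435405 -0.12806371308954376
```

View pics/w4.png

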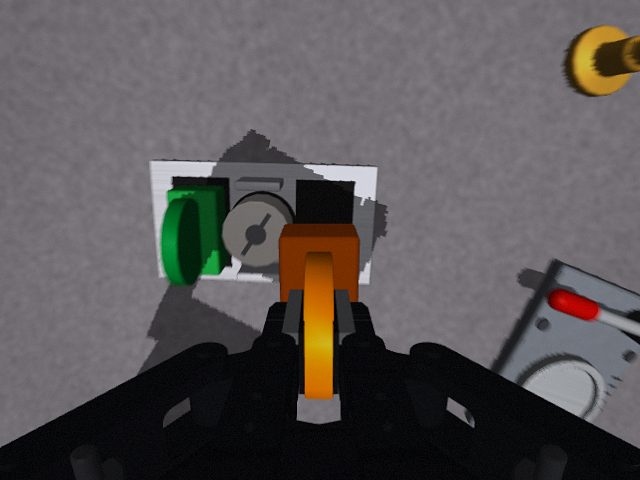

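Emit:
play_rows(
  targets="-0.015 -0.005 0 0; -0.025 -0.009 0 0; -0.028 -0.01 0 0; -0.028 -0.01 0 0; -0.028 -0.01 0 0",
)

```text
time_s: 4.47
eef_pos: [0.5452, 0.0719, 0.3225]
ee_rot: [0.001, 0.795, -0.606, -0.001]
wrist_force: [0.1, -0.9, -2.6]
finger_gap: 0.009
```

Emit:
play_rows(
  targets="-0.028 -0.01 0 0; -0.028 -0.01 0 0; -0.028 -0.01 0 0; -0.028 -0.01 0 0; -0.028 -0.01 0 0",
)

```text
time_s: 4.88
eef_pos: [0.5562, 0.2203, 0.3223]
ee_rot: [0.001, 0.795, -0.606, -0.001]
wrist_force: [-0.4, -0.6, -1.8]
finger_gap: 0.0095
```

Emit:
play_rows(
  targets="-0.028 -0.011 0 0; -0.028 -0.011 0 0; -0.02 -0.008 0 0; -0.01 -0.004 0 0; 0 0 0 -1.8",
)

```text
time_s: 5.3
eef_pos: [0.5664, 0.3127, 0.3224]
ee_rot: [0.001, 0.806, -0.592, -0.001]
wrist_force: [0.9, -0.1, -2.2]
finger_gap: 0.0092
```

Emit:
play_rows(
  targets="0 0 0.02 0; 0 0 0.02 0; 0 0 0 0; 0 0 0 0",
)

```text
time_s: 5.63
eef_pos: [0.5661, 0.31, 0.2813]
ee_rot: [0.002, 0.805, -0.594, -0.001]
wrist_force: [-0.6, -0.2, -1.8]
finger_gap: 0.0091
```

Run:
```python
from h import *
import math
from workcell import sensors
im,d,c=snap('wrist','w5')
s=sensors.get_state();R=toolstep(s);p=s['eef_pos']
print(p,s['finger_gap'],s['wrist_force'],math.degrees(math.atan2(R[1,0],R[0,0])))
```

```text
[0.56676114 0.31026662 0.28311891] 0.009357812647554729 [ 0.67372243  0.11499547 -1.49687142] -72.85391814673261
```

View pics/w5.png

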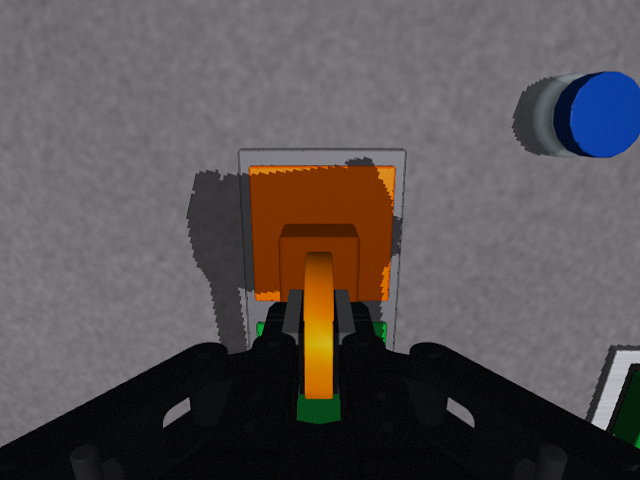

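Run:
```python
from h import *
im,d,c=load('pics/w5.npz')
A=onplane(c,[[250,166],[394,166],[388,300],[256,301]],.004)*1000
print(A.round(1),A.mean(0))
for i in range(4):print(np.linalg.norm(A[i]-A[(i+1)%4]))
e=A[0]-A[3];print('yaw',np.degrees(np.arctan2(e[1],e[0])))
P=cloud(c,d)
print('foot z',P[239:242,285:355,2].mean())
F=onplane(c,[[280.5,237],[358,237]],.097)*1000;print(F,np.linalg.norm(F[0]-F[1]))
ax=np.array([np.cos(np.radians(17.1)),np.sin(np.radians(17.1))])
print('foot centre',F.mean(0)[:2]-30*ax)
```

```text
[[597.8 365.2   4. ]
 [624.2 279.4   4. ]
 [537.5 251.9   4. ]
 [510.1 338.5   4. ]] [567.41299206 308.75123113   4.        ]
89.78469740322483
90.98191847253233
90.8036261590853
91.65008694650419
yaw 16.96048077745778
foot z 0.09531900506222511
[[586.66269519 333.43788858  97.        ]
 [595.94474379 303.30926386  97.        ]] 31.52602820009432
foot centre [562.62992905 309.55236646]
```

Emit:
play_rows(
  targets="0 -0.003 0.015 0; 0 0 0.02 0; 0 0 0.015 0; 0 0 0.005 0; 0 0 0 0",
)

```text
time_s: 6.1
eef_pos: [0.5691, 0.3113, 0.2262]
ee_rot: [0.002, 0.805, -0.594, -0.001]
wrist_force: [-0.5, -0.1, -2.3]
finger_gap: 0.0095
```

Run:
```python
from h import *
im,d,c=snap('wrist','w6')
cv2.imwrite('pics/w6c.png',cv2.resize(im[100:400,170:470],None,fx=2,fy=2)[:,:,::-1])
```

```text
(no output)
```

View pics/w6c.png

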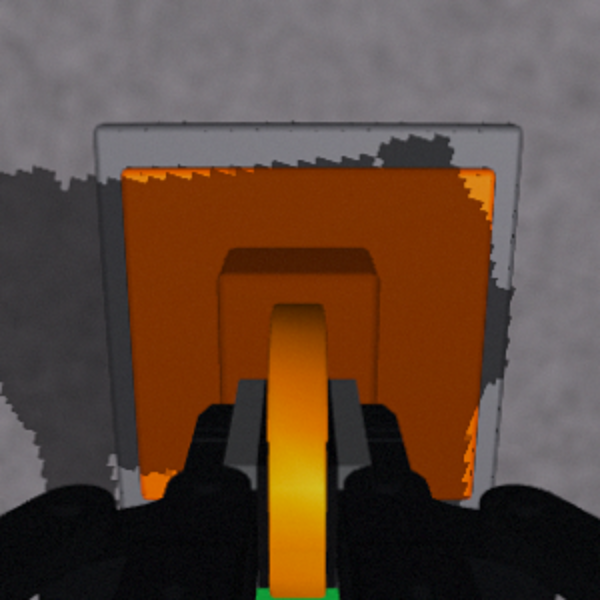

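Run:
```python
from h import *
im,d,c=load('pics/w6.npz')
f=lambda L:np.array(L)/2+[170,100]
A=onplane(c,f([[122,169],[495,169],[473,498],[141,498]]),.004)[:,:2]*1000;m=A.mean(0);print(A.round(1),m)
ax=np.array([np.cos(np.radians(17.1)),np.sin(np.radians(17.1))]);ay=np.array([-ax[1],ax[0]])
for z,L in((.014,[[228,248],[370,248]]),(.040,[[219,274],[379,274]])):
    F=onplane(c,f(L),z)[:,:2]*1000;ce=F.mean(0)-30*ax
    print(z,np.linalg.norm(F[0]-F[1]),ce,'rel pad',(ce-m)@ax,(ce-m)@ay, 'edge rel pad edge',(F.mean(0)-A[:2].mean(0))@ax)
P=cloud(c,d);print(P[244:252,285:350,2].mean())
```

```text
[[597.2 365.8]
 [624.2 278.3]
 [536.7 250.7]
 [509.5 339.4]] [566.90291057 308.54164214]
0.014 33.81487265831793 [564.55217066 310.34103694] rel pad -1.7177261632441396 2.4110613083868664 edge rel pad edge -17.564441370246744
0.04 32.95967922226918 [565.29400225 310.6741927 ] rel pad -0.9107274728250989 2.5113608562478476 edge rel pad edge -16.7574426798277
0.04082192922594216
```

Emit:
play_rows(
  targets="0.002 -0.0015 0 0; 0 0 0.004 0; 0 0 0.003 0; 0 0 0.0015 0; 0 0 0 0",
)

```text
time_s: 6.57
eef_pos: [0.5725, 0.3104, 0.222]
ee_rot: [-0.001, 0.805, -0.594, 0.001]
wrist_force: [-1.1, -2.1, 4.8]
finger_gap: 0.0091
```

Run:
```python
from h import *
from workcell import sensors
im,d,c=snap('wrist','w7')
a=cv2.resize(im[150:350,220:420],None,fx=2,fy=2)
im2,d2,c2=snap('side','s7')
b=cv2.resize(im2[260:400,230:400],None,fx=2.35,fy=2.857)
cv2.imwrite('pics/c7.png',np.hstack([a,b])[:,:,::-1])
s=sensors.get_state();print(s['eef_pos'],s['wrist_force'],s['wrist_torque'])
```

```text
[0.57250547 0.3103487  0.22204739] [-1.42037994 -1.5362097   6.91070486] [-0.23079053  0.26804114  0.06983302]
```

View pics/c7.png

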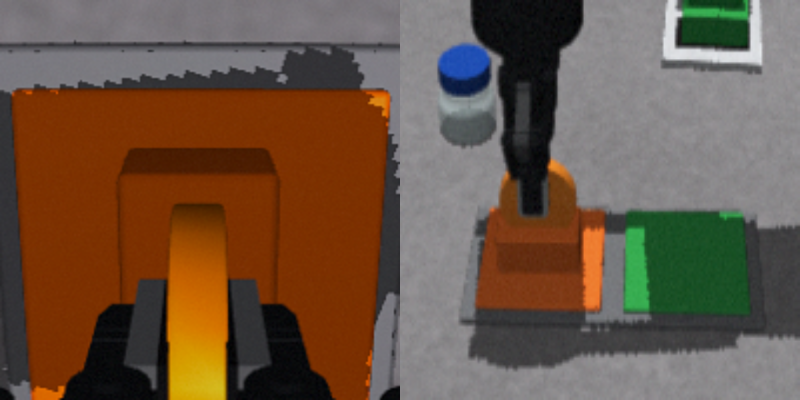

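Run:
```python
from h import *
im,d,c=load('pics/w5.npz');P=cloud(c,d)
print('padz',np.median(P[180:200,260:350,2]),'bench',np.median(P[40:90,200:400,2]),'board',np.median(P[155:160,250:340,2]))
im,d,c=load('pics/w7.npz');P=cloud(c,d)
print('padz',np.median(P[200:215,260:350,2]),'foot',np.median(P[240:250,285:350,2]))
```

```text
padz 0.010462522256009119 bench 0.0004772210673277544 board 0.006426721579102623
padz 0.0104894622772055 foot 0.036530306716761454
```

Run:
```python
from h import *
im,d,c=load('pics/w7.npz')
cv2.imwrite('pics/w7c.png',cv2.resize(im[100:400,170:470],None,fx=2,fy=2)[:,:,::-1])
g,o,w=masks(im)
for z,row in((.010,None),):pass
```

```text
(no output)
```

View pics/w7c.png

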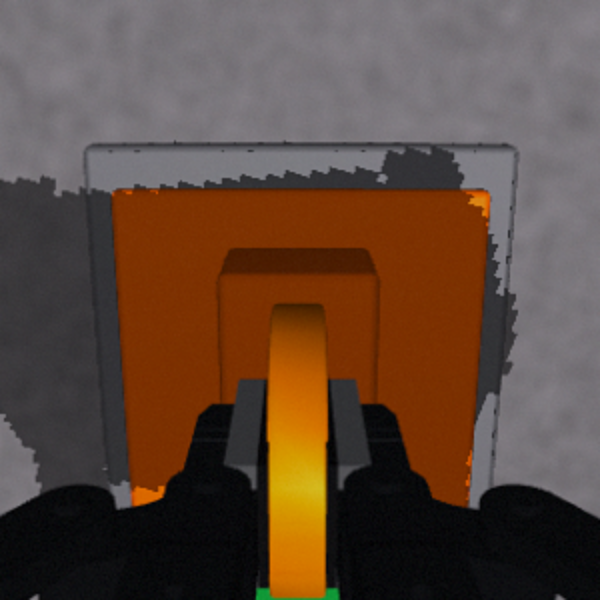

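Run:
```python
from h import *
from workcell import optics
im,d,c=load('pics/w7.npz')
f=lambda L:np.array(L)/2+[170,100]
A=onplane(c,f([[112,191],[490,191]]),.010)[:,:2]*1000
e=A[0]-A[1];ay=e/np.linalg.norm(e);ax=np.array([ay[1],-ay[0]]);m=A.mean(0)-45*ax
print(np.linalg.norm(e),np.degrees(np.arctan2(ax[1],ax[0])),'pad',m)
for z,L in((.010,[[228,248],[370,248]]),(.036,[[219,276],[379,276]])):
    F=onplane(c,f(L),z)[:,:2]*1000;ce=F.mean(0)-30*ax;g=F[0]-F[1]
    print(np.linalg.norm(g),ce,'rel',(ce-m)@ax,(ce-m)@ay,np.degrees(np.arctan2(-g[0],g[1])))
ct=optics.calibration('top');g,o,w=masks(np.load('pics/top0.npz')['im'])
g[:,230:]=0;o[:,220:]=0;o[:200]=0
print(rect(ct,biggest(g)[0],.010),rect(ct,biggest(o)[0],.010))
```

```text
88.67095720987872 17.167472478623246 pad [568.26734128 309.03699134]
33.818540446999265 [569.30441547 309.8532149 ] rel 1.2317896650561264 0.47374889793797337 17.160416529493485
32.98847656965685 [569.4806077  310.00602652] rel 1.4452365863713172 0.5677462679391869 17.158381088466506
[465.9 278.3  89.1  89.   17.2] [567.1 309.3  88.1  88.3  17.2]
```

Emit:
play_rows(
  targets="0 0 -0.003 0; 0 0 0 0",
)

```text
time_s: 6.83
eef_pos: [0.5718, 0.3103, 0.2234]
ee_rot: [-0.0, 0.805, -0.594, 0.0]
wrist_force: [0.5, 0.4, -2.6]
finger_gap: 0.0087
```

Emit:
play_rows(
  targets="0 0 0 0; 0 0 0 0; 0 0 0 0; 0 0 0 0",
  hand=0.5,
)

```text
time_s: 7.17
eef_pos: [0.5718, 0.3103, 0.2232]
ee_rot: [-0.0, 0.805, -0.594, -0.0]
wrist_force: [0.2, 0.4, 0.0]
finger_gap: 0.0426
```

Emit:
play_rows(
  targets="0 0 -0.02 0; 0 0 -0.03 0; 0 0 -0.03 0; 0 0 -0.03 0; 0 0 -0.02 0",
)

```text
time_s: 7.58
eef_pos: [0.5722, 0.3104, 0.357]
ee_rot: [-0.002, 0.805, -0.594, 0.001]
wrist_force: [1.0, 0.3, 0.9]
finger_gap: 0.043
```

```bash
cat > go.py <<'E'
import sys,math
from h import *
from workcell import sensors
s=sensors.get_state();R=toolstep(s);p=s['eef_pos'];a=math.atan2(R[1,0],R[0,0])
x,y=float(sys.argv[1])/1000,float(sys.argv[2])/1000
dx=np.array([x,y])-p[:2]
print('at',p.round(4),'yaw',round(math.degrees(a),2),'F',s['wrist_force'].round(1),'gap',round(s['finger_gap'],4),'t',s['time_s'])
print('tool dx,dy mm',(1000*dx@[math.cos(a),math.sin(a)]).round(1),(1000*dx@[math.sin(a),-math.cos(a)]).round(1))
if len(sys.argv)>3: print('turn deg',round(math.degrees(a)-float(sys.argv[3]),2))
E
python3 -c "
from h import *
snap('wrist','w8')"
python3 go.py 513.2 23.7 -75.8
```

```text
at [0.5731 0.3108 0.3616] yaw -72.82 F [1.5 0.5 2.4] gap 0.043 t 7.6333
tool dx,dy mm 256.6 142.1
turn deg 2.98
```

View pics/w8.png

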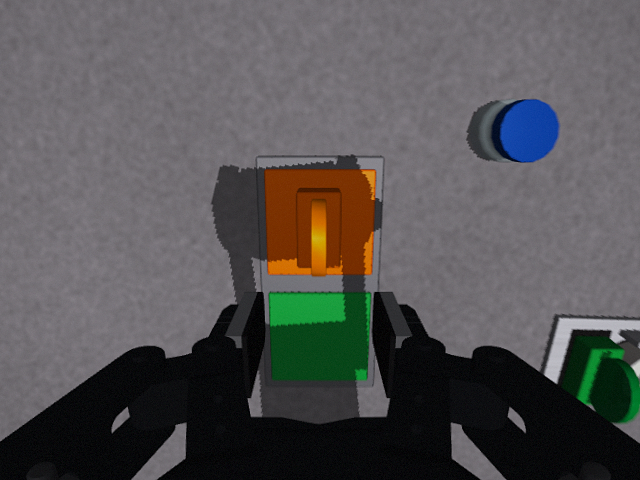

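Emit:
play_rows(
  targets="0.02 0.011 0 0; 0.035 0.019 0 0; 0.035 0.019 0 0; 0.035 0.019 0 0; 0.035 0.019 0 0",
)

```text
time_s: 8.05
eef_pos: [0.5352, 0.1303, 0.3527]
ee_rot: [0.0, 0.805, -0.593, -0.0]
wrist_force: [0.2, -0.3, 0.2]
finger_gap: 0.0425
```

Emit:
play_rows(
  targets="0.035 0.02 0 0; 0.035 0.02 0 0; 0.027 0.015 0.01 0; 0 0 0.03 3; 0 0 0.03 0",
)

```text
time_s: 8.47
eef_pos: [0.5124, 0.0208, 0.2843]
ee_rot: [-0.001, 0.787, -0.617, 0.002]
wrist_force: [-0.5, 0.8, -1.1]
finger_gap: 0.0425
```

Emit:
play_rows(
  targets="0 0 0.015 0; 0 0 0 0; 0 0 0 0",
)

```text
time_s: 8.72
eef_pos: [0.5117, 0.0228, 0.2673]
ee_rot: [0.001, 0.789, -0.615, -0.001]
wrist_force: [0.5, 0.2, -0.2]
finger_gap: 0.0428
```

```bash
python3 -c "
from h import *
snap('wrist','w9')"
python3 go.py 513.2 23.7 -75.8
```

```text
at [0.5124 0.0228 0.2688] yaw -75.82 F [ 0.7 -0.6  0.8] gap 0.0427 t 8.7667
tool dx,dy mm -0.7 -1.0
turn deg -0.02
```

View pics/w9.png

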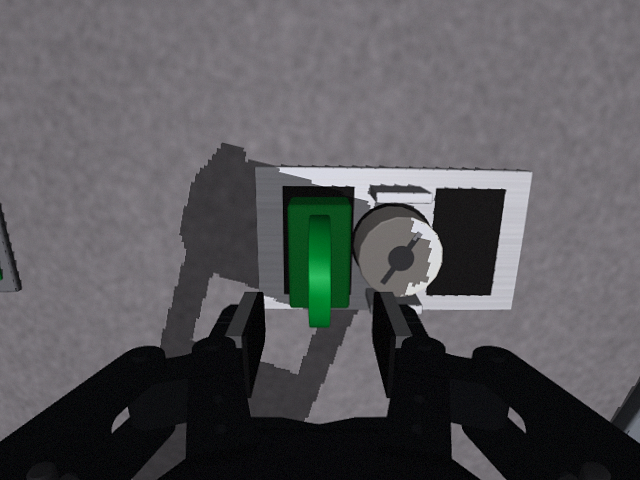

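Emit:
play_rows(
  targets="0 -0.001 0.02 0; 0 0 0.016 0; 0 0 0.01 0; 0 0 0.004 0; 0 0 0 0",
)

```text
time_s: 9.18
eef_pos: [0.5131, 0.0231, 0.2183]
ee_rot: [0.0, 0.789, -0.614, -0.0]
wrist_force: [0.0, 0.3, -1.2]
finger_gap: 0.0429
```

Emit:
play_rows(
  targets="0 0 0 0; 0 0 0 0; 0 0 0 0; 0 0 0 0; 0 0 0 0",
  hand=0,
)

```text
time_s: 9.6
eef_pos: [0.5137, 0.023, 0.2196]
ee_rot: [-0.001, 0.789, -0.614, 0.001]
wrist_force: [-0.7, 1.1, 4.8]
finger_gap: 0.0094
```

```bash
python3 -c "
from h import *
snap('wrist','w10')"
python3 go.py 513.2 23.7 -75.8
```

```text
at [0.5137 0.023  0.2196] yaw -75.83 F [-0.2  1.3  6.1] gap 0.0091 t 9.65
tool dx,dy mm -0.8 0.3
turn deg -0.03
```

View pics/w10.png

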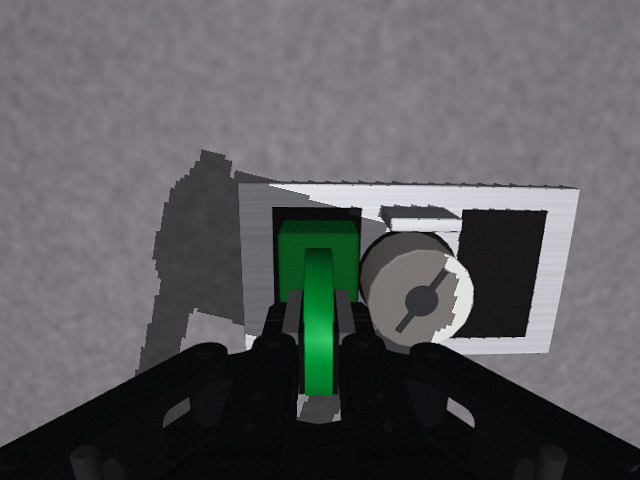

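Emit:
play_rows(
  targets="0 0 -0.005 0; 0 0 -0.015 0; 0 0 -0.025 0; 0 0 -0.03 0; 0 0 -0.03 0",
)

```text
time_s: 10.07
eef_pos: [0.5121, 0.023, 0.3227]
ee_rot: [0.001, 0.789, -0.614, -0.002]
wrist_force: [1.1, -0.3, -0.9]
finger_gap: 0.0091
```

Emit:
play_rows(
  targets="0 0 0 -3; 0 0 0 0",
)

```text
time_s: 10.23
eef_pos: [0.5134, 0.0229, 0.3254]
ee_rot: [-0.001, 0.805, -0.593, 0.002]
wrist_force: [0.3, 0.1, -2.6]
finger_gap: 0.0093
```

```bash
python3 go.py 469.1 278.4 -72.8
```

```text
at [0.5134 0.0229 0.3254] yaw -72.78 F [ 0.3  0.1 -2.6] gap 0.0093 t 10.2333
tool dx,dy mm -257.1 -33.4
turn deg 0.02
```

Emit:
play_rows(
  targets="-0.012 -0.0015 0 0; -0.025 -0.003 0 0; -0.03 -0.004 0 0; -0.03 -0.004 0 0; -0.03 -0.004 0 0",
)

```text
time_s: 10.65
eef_pos: [0.4898, 0.1507, 0.3207]
ee_rot: [0.002, 0.804, -0.594, -0.002]
wrist_force: [0.3, 0.4, -2.1]
finger_gap: 0.0093
```

Emit:
play_rows(
  targets="-0.03 -0.004 0 0; -0.03 -0.004 0 0; -0.03 -0.004 0 0; -0.025 -0.003 0 0; -0.015 -0.002 0 0",
)

```text
time_s: 11.07
eef_pos: [0.4671, 0.2809, 0.3206]
ee_rot: [0.002, 0.805, -0.593, -0.002]
wrist_force: [0.2, -1.3, -3.0]
finger_gap: 0.0092
```

Emit:
play_rows(
  targets="0 0 0.02 0; 0 0 0.025 0; 0 0 0.025 0; 0 0 0.015 0; 0 0 0 0",
)

```text
time_s: 11.48
eef_pos: [0.4657, 0.2778, 0.2313]
ee_rot: [0.006, 0.805, -0.594, -0.003]
wrist_force: [-1.3, -0.3, -1.3]
finger_gap: 0.0094
```

```bash
python3 -c "
from h import *
im,d,c=snap('wrist','w11')
cv2.imwrite('pics/w11c.png',cv2.resize(im[100:400,170:470],None,fx=2,fy=2)[:,:,::-1])
"
python3 go.py 469.1 278.4 -72.8
```

```text
at [0.4668 0.2781 0.2339] yaw -72.85 F [ 0.2 -0.5 -0.5] gap 0.0093 t 11.5333
tool dx,dy mm 0.4 -2.2
turn deg -0.05
```

View pics/w11c.png

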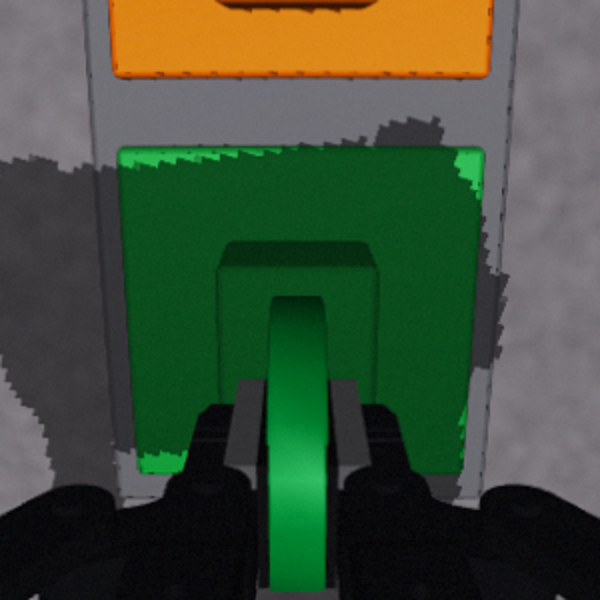

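Run:
```python
from h import *
im,d,c=load('pics/w11.npz')
f=lambda L:np.array(L)/2+[170,100]
A=onplane(c,f([[118,148],[486,148]]),.010)[:,:2]*1000
e=A[0]-A[1];ay=e/np.linalg.norm(e);ax=np.array([ay[1],-ay[0]]);m=A.mean(0)-45*ax
print(np.linalg.norm(e),np.degrees(np.arctan2(ax[1],ax[0])),'pad',m)
for z,L in((.0215,[[227,241],[370,241]]),(.0475,[[218,267],[378,267]])):
    F=onplane(c,f(L),z)[:,:2]*1000;ce=F.mean(0)-30*ax;g=F[0]-F[1]
    print(np.linalg.norm(g),ce,'rel',(ce-m)@ax,(ce-m)@ay)
P=cloud(c,d);print(np.median(P[235:245,285:350,2]))
```

```text
89.13549033498086 17.13733147348637 pad [467.13796282 277.67980112]
33.48324133844738 [461.69258286 276.94709008] rel -5.419514621150771 0.9043725224917465
32.3254263248853 [462.50418294 277.41021847] rel -4.5074817722617055 1.10779004665341
0.04581418084567297
```

Emit:
play_rows(
  targets="0.001 -0.004 0 0; 0 0 0.004 0; 0 0 0.003 0; 0 0 0 0; 0 0 0 0",
)

```text
time_s: 11.95
eef_pos: [0.4734, 0.2787, 0.2317]
ee_rot: [-0.0, 0.805, -0.594, 0.0]
wrist_force: [0.7, -0.5, -1.4]
finger_gap: 0.0092
```

```bash
python3 -c "
from h import *
im,d,c=snap('wrist','w12')
cv2.imwrite('pics/w12c.png',cv2.resize(im[100:400,170:470],None,fx=2,fy=2)[:,:,::-1])
P=cloud(c,d);print(np.median(P[235:245,285:350,2]))
"
python3 go.py 469.1 278.4 -72.8
```

```text
0.0464417375829828
at [0.4734 0.2787 0.2317] yaw -72.84 F [ 0.6 -0.3 -2. ] gap 0.0092 t 12.0
tool dx,dy mm -1.0 4.2
turn deg -0.04
```

View pics/w12c.png

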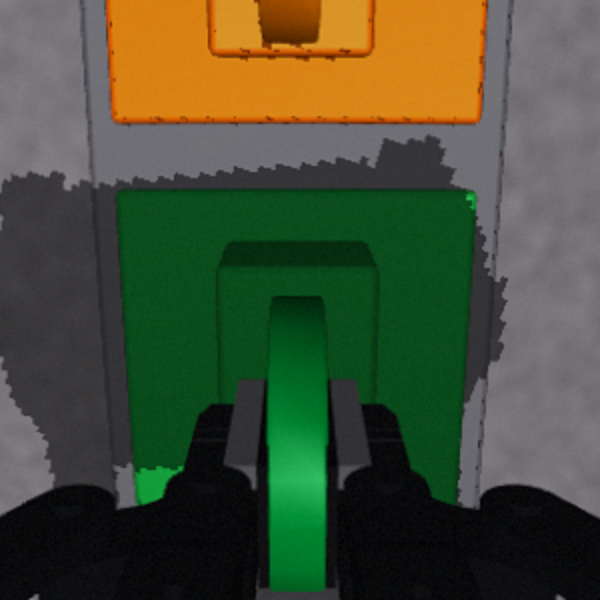

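```bash
cat > meas.py <<'E'
import sys
from h import *
# meas.py tag padL padR padrow  footL footR footrow zbottom  (crop px)
t=sys.argv[1];a=list(map(float,sys.argv[2:]))
im,d,c=load(f'pics/{t}.npz')
f=lambda L:np.array(L)/2+[170,100]
A=onplane(c,f([[a[0],a[2]],[a[1],a[2]]]),.010)[:,:2]*1000
e=A[0]-A[1];ay=e/np.linalg.norm(e);ax=np.array([ay[1],-ay[0]]);m=A.mean(0)-45*ax
print(np.linalg.norm(e),np.degrees(np.arctan2(ax[1],ax[0])),'pad',m)
F=onplane(c,f([[a[3],a[5]],[a[4],a[5]]]),a[6])[:,:2]*1000;ce=F.mean(0)-30*ax
print(np.linalg.norm(F[0]-F[1]),ce,'rel',(ce-m)@ax,(ce-m)@ay)
E
python3 meas.py w12 116 477 191 227 370 241 .0205
```

```text
89.09052802533998 17.146338340205187 pad [467.01185359 277.87432782]
33.79945921063814 [471.65017868 278.81378808] rel 4.7091395600744175 -0.4697337641461892
```

Emit:
play_rows(
  targets="0 0.0045 0 0; 0 0 0.003 0; 0 0 0 0; 0 0 0 0",
)

```text
time_s: 12.33
eef_pos: [0.4687, 0.2772, 0.228]
ee_rot: [0.0, 0.805, -0.594, -0.0]
wrist_force: [0.3, 0.2, -1.4]
finger_gap: 0.0091
```

Emit:
play_rows(
  targets="0 0 0.003 0; 0 0 0.002 0; 0 0 0.002 0; 0 0 0 0; 0 0 0 0",
)

```text
time_s: 12.75
eef_pos: [0.4691, 0.2774, 0.2217]
ee_rot: [0.0, 0.805, -0.594, 0.0]
wrist_force: [-2.1, -0.8, 3.7]
finger_gap: 0.0088
```

```bash
python3 -c "
from h import *
im,d,c=snap('wrist','w13')
cv2.imwrite('pics/w13c.png',cv2.resize(im[100:400,170:470],None,fx=2,fy=2)[:,:,::-1])
P=cloud(c,d);print(np.median(P[235:245,285:350,2]))
"
python3 go.py 469.1 278.4 -72.8
```

```text
0.036339993815675875
at [0.4691 0.2774 0.2216] yaw -72.82 F [-1.9 -1.3  3.5] gap 0.009 t 12.8
tool dx,dy mm -1.0 -0.3
turn deg -0.02
```

View pics/w13c.png

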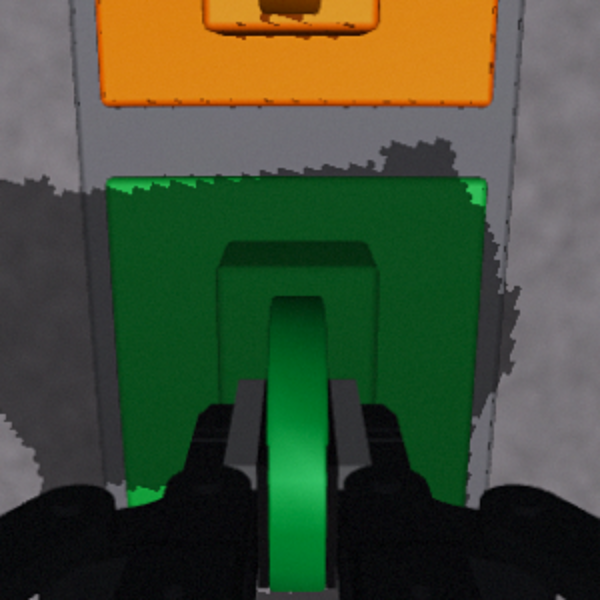

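```bash
python3 meas.py w13 106 488 179 227 370 241 .0103
```

```text
89.02879566686437 17.162856208827186 pad [466.89959073 277.75770241]
33.833033188675735 [467.20598173 277.48146957] rel 0.21123417474252848 -0.35434466733752545
```

Emit:
play_rows(
  targets="0 0 -0.001 0; 0 0 0 0",
)

```text
time_s: 12.97
eef_pos: [0.4689, 0.2773, 0.222]
ee_rot: [-0.0, 0.805, -0.594, 0.0]
wrist_force: [1.3, -0.1, -1.9]
finger_gap: 0.0093
```

Emit:
play_rows(
  targets="0 0 0 0; 0 0 0 0; 0 0 0 0; 0 0 0 0",
  hand=0.5,
)

```text
time_s: 13.3
eef_pos: [0.469, 0.2774, 0.2223]
ee_rot: [-0.0, 0.805, -0.594, 0.0]
wrist_force: [-0.1, 0.5, 0.3]
finger_gap: 0.0429
```

Emit:
play_rows(
  targets="0 0 -0.02 0; 0 0 -0.03 0; 0 0 -0.03 0; 0 0 -0.03 0; 0 0 0 0",
)

```text
time_s: 13.72
eef_pos: [0.4708, 0.2782, 0.3401]
ee_rot: [-0.006, 0.805, -0.594, 0.003]
wrist_force: [0.5, 0.2, 1.2]
finger_gap: 0.0426
```

```bash
python3 -c "
from h import *
snap('wrist','w14')
"
python3 go.py 525.3 -18.0 -76
```

```text
at [0.4702 0.2779 0.3371] yaw -72.82 F [-0.  -0.   0.1] gap 0.0425 t 13.7667
tool dx,dy mm 298.9 34.7
turn deg 3.18
```

View pics/w14.png

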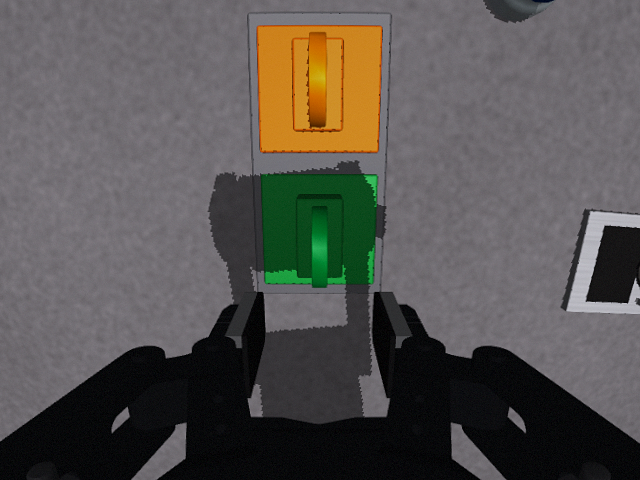

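Emit:
play_rows(
  targets="0.02 0.002 0 0; 0.035 0.004 0 0; 0.038 0.0045 0 0; 0.038 0.0045 0 0; 0.038 0.0045 0 0",
  hand=1,
)

```text
time_s: 14.18
eef_pos: [0.4997, 0.1086, 0.3307]
ee_rot: [0.001, 0.805, -0.593, -0.001]
wrist_force: [0.4, 0.6, 0.9]
finger_gap: 0.0853
```

Emit:
play_rows(
  targets="0.038 0.0045 0 0; 0.038 0.0045 0 0; 0.033 0.0045 0 0; 0.021 0.002 0 0; 0 0 0.02 3.2",
)

```text
time_s: 14.6
eef_pos: [0.5255, -0.0224, 0.3151]
ee_rot: [-0.001, 0.786, -0.618, 0.003]
wrist_force: [1.5, 0.5, 1.2]
finger_gap: 0.0854
```

Emit:
play_rows(
  targets="0 0 0.02 0; 0 0 0 0; 0 0 0 0; 0 0 0 0",
)

```text
time_s: 14.93
eef_pos: [0.5238, -0.0185, 0.2923]
ee_rot: [0.0, 0.788, -0.616, -0.0]
wrist_force: [-0.2, -0.7, 0.5]
finger_gap: 0.0854
```

```bash
python3 -c "
from h import *
im,d,c=snap('wrist','w15')
P=cloud(c,d)
v,u=np.mgrid[0:480,0:640];reg=(u>200)&(u<440)&(v<320)
z=P[...,2]
k=biggest(reg&(z>.0355)&(z<.042)&(d>0))[0];print('puck',cv2.boundingRect(k),cv2.minEnclosingCircle((onplane(c,k,.038)[:,:2]*1000).astype('float32')),cv2.fitEllipse((onplane(c,k,.038)[:,:2]*1000).astype('float32')))
"
python3 go.py 525.3 -18.0 -76
```

```text
puck (282, 210, 76, 74) ((525.5371704101562, -17.78240966796875), 23.02675437927246) ((525.4476318359375, -17.883750915527344), (44.77022171020508, 45.128482818603516), 111.34362030029297)
at [ 0.5241 -0.0184  0.293 ] yaw -75.99 F [ 0.2 -0.6  0.3] gap 0.0853 t 14.9833
tool dx,dy mm -0.1 -1.3
turn deg 0.01
```

View pics/w15.png

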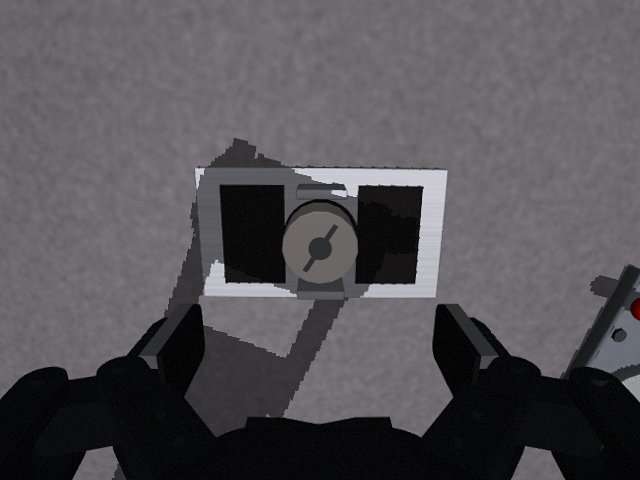

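Emit:
play_rows(
  targets="0 -0.001 0.025 0; 0 0 0.03 0; 0 0 0.025 0; 0 0 0.015 0; 0 0 0.005 0",
)

```text
time_s: 15.4
eef_pos: [0.524, -0.0179, 0.1903]
ee_rot: [0.001, 0.788, -0.616, -0.001]
wrist_force: [-0.3, -0.2, 0.4]
finger_gap: 0.0854
```

Emit:
play_rows(
  targets="0 0 0 0; 0 0 0 0; 0 0 0 0",
)

```text
time_s: 15.65
eef_pos: [0.5259, -0.0185, 0.1943]
ee_rot: [-0.001, 0.788, -0.616, 0.002]
wrist_force: [0.5, 0.5, 0.8]
finger_gap: 0.0851
```

```bash
python3 go.py 525.3 -18.0 -76;python3 -c "
from h import *
im,d,c=snap('wrist','w16')"
```

```text
at [ 0.5259 -0.0185  0.1943] yaw -76.01 F [0.5 0.5 0.8] gap 0.0851 t 15.65
tool dx,dy mm -0.6 0.4
turn deg -0.01
```

View pics/w16.png

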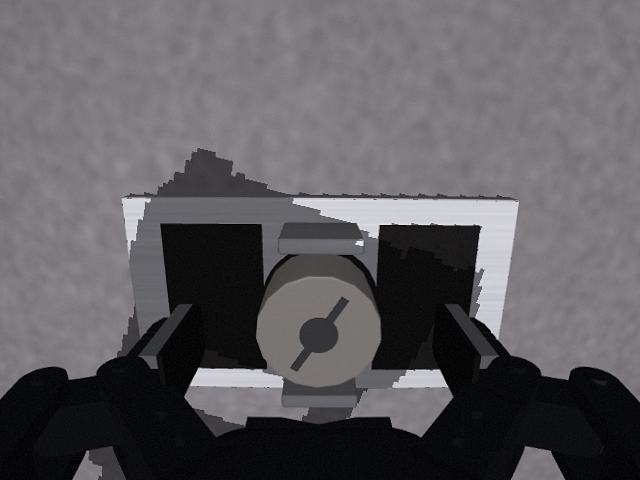

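Emit:
play_rows(
  targets="0 0 0.003 0; 0 0 0 0; 0 0 0 0",
)

```text
time_s: 15.95
eef_pos: [0.5249, -0.0184, 0.1895]
ee_rot: [-0.0, 0.788, -0.616, 0.0]
wrist_force: [0.8, 0.0, 0.3]
finger_gap: 0.0852
```

Emit:
play_rows(
  targets="0 0 0 0; 0 0 0 0; 0 0 0 0; 0 0 0 0; 0 0 0 0",
  hand=0,
)

```text
time_s: 16.37
eef_pos: [0.5251, -0.0185, 0.1896]
ee_rot: [-0.0, 0.788, -0.616, 0.0]
wrist_force: [-0.2, 0.1, 1.6]
finger_gap: 0.0441
```

```bash
python3 go.py 525.3 -18.0 -76;python3 -c "
from h import *
im,d,c=snap('wrist','w17')"
```

```text
at [ 0.5251 -0.0185  0.1896] yaw -76.03 F [-0.2  0.1  1.6] gap 0.0441 t 16.3667
tool dx,dy mm -0.4 -0.3
turn deg -0.03
```

View pics/w17.png

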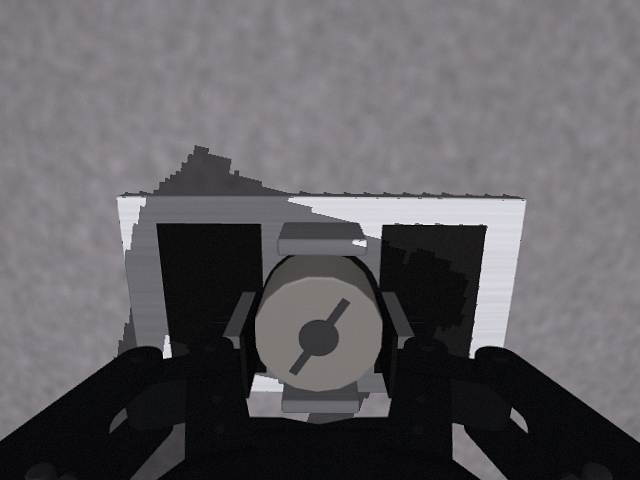

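```bash
python3 -c "
from h import *
im,d,c=load('pics/w17.npz');P=cloud(c,d)
for u,v in((248,295),(243,296),(246,300),(388,296),(394,300)):print(u,v,P[v,u].round(4))
print('puck top',P[310,300],P[300,340])
"
```

```text
248 295 [0.5291 0.0104 0.0257]
243 296 [0.528  0.0122 0.0251]
246 300 [0.5292 0.0104 0.0303]
388 296 [ 0.5417 -0.0397  0.0269]
394 300 [ 0.542  -0.0413  0.0302]
puck top [ 0.53431706 -0.00876675  0.03900149] [ 0.54073804 -0.02104254  0.03812782]
```

Emit:
play_rows(
  targets="0 0 -0.005 0; 0 0 -0.015 0; 0 0 -0.025 0; 0 0 -0.03 0; 0 0 -0.03 0",
)

```text
time_s: 16.83
eef_pos: [0.524, -0.0183, 0.2943]
ee_rot: [0.001, 0.788, -0.616, -0.001]
wrist_force: [0.5, -0.8, -0.4]
finger_gap: 0.0441
```

```bash
python3 go.py 448.6 -293.6 -76
python3 - <<'E'
from h import *
im,d,c=snap('wrist','w18')
# seat from top view
a=np.load('pics/top0.npz');im=a['im']
from workcell import optics
c=optics.calibration('top')
e=onplane(c,[[469.5,316]],.028);print('seat top',e)
r=im[255:355,425:515];cv2.imwrite('pics/fx.png',cv2.resize(r,None,fx=6,fy=6,interpolation=cv2.INTER_CUBIC)[:,:,::-1])
E
```

```text
at [ 0.524  -0.0183  0.2943] yaw -76.03 F [ 0.5 -0.8 -0.4] gap 0.0441 t 16.8333
tool dx,dy mm 248.9 139.7
turn deg -0.03
seat top [[ 0.44455616 -0.28832398  0.028     ]]
```

View pics/fx.png

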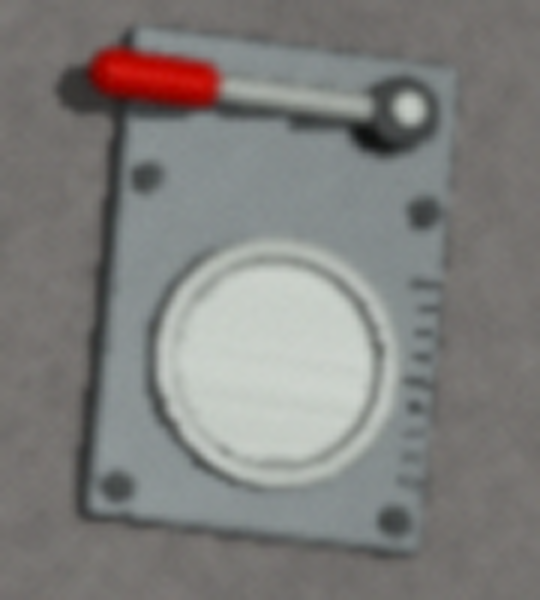

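View pics/w18.png

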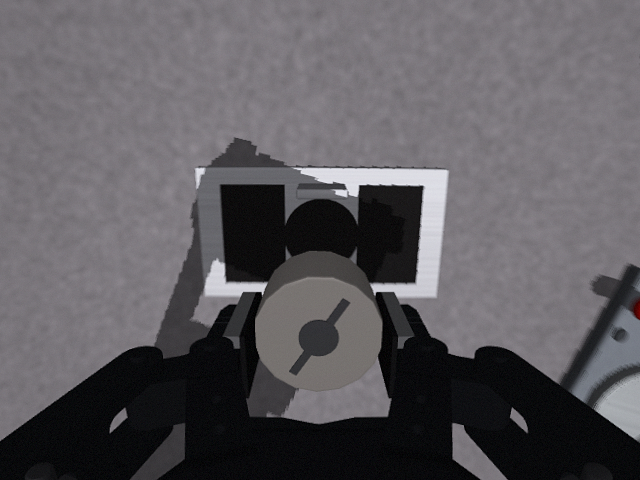

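Run:
```python
from h import *
from workcell import optics
c=optics.calibration('top');f=lambda L:np.array(L,float)/6+[425,255]-.4
print('seat',onplane(c,f([[277.5,361.5]]),.028))
A=onplane(c,f([[128,30],[82,515],[415,552],[456,68]]),.016)*1000;print(A,A.mean(0));
for i in range(4):
    e=A[i]-A[(i+1)%4];print(np.linalg.norm(e),np.degrees(np.arctan2(e[1],e[0])))
```

```text
seat [[ 0.44681031 -0.29094246  0.028     ]]
[[ 553.45975411 -245.21763262   16.        ]
 [ 397.25114105 -230.87869342   16.        ]
 [ 388.13508525 -338.62777201   16.        ]
 [ 544.61130561 -353.79380277   16.        ]] [ 470.8643215  -292.12947521   16.        ]
156.86534342945433 -5.244683855125612
108.13402059789126 85.16403635466447
157.20946544226555 174.46405442990866
108.93612699400583 -94.65904112364005
```

Emit:
play_rows(
  targets="0.014 0.008 0 0; 0.025 0.0143 0 0; 0.026 0.0149 0 0; 0.026 0.0149 0 0; 0.026 0.0149 0 0",
)

```text
time_s: 17.3
eef_pos: [0.4872, -0.1491, 0.294]
ee_rot: [0.0, 0.788, -0.616, -0.0]
wrist_force: [0.5, 0.4, -0.6]
finger_gap: 0.044
```

Emit:
play_rows(
  targets="0.026 0.0149 0 0; 0.026 0.0149 0 0; 0.026 0.0149 0 0; 0.025 0.0143 0 0; 0.016 0.009 0 0",
)

```text
time_s: 17.72
eef_pos: [0.4497, -0.2821, 0.294]
ee_rot: [0.0, 0.787, -0.617, -0.0]
wrist_force: [0.3, -0.4, -1.4]
finger_gap: 0.0437
```

Emit:
play_rows(
  targets="0.01 0.0057 0 6; 0 0 0 6.5; 0 0 0 6.7; 0 0 0 0; 0 0 0 0",
)

```text
time_s: 18.13
eef_pos: [0.4474, -0.291, 0.2938]
ee_rot: [-0.0, -0.675, 0.738, 0.0]
wrist_force: [0.3, 0.8, -1.0]
finger_gap: 0.0439
```

```bash
python3 go.py 446.8 -290.9 -95.2
python3 - <<'E'
from h import *
im,d,c=snap('wrist','w19')
E
```

```text
at [ 0.4474 -0.291   0.2938] yaw -95.06 F [ 0.3  0.8 -1. ] gap 0.0439 t 18.1333
tool dx,dy mm -0.1 0.7
turn deg 0.14
```

View pics/w19.png

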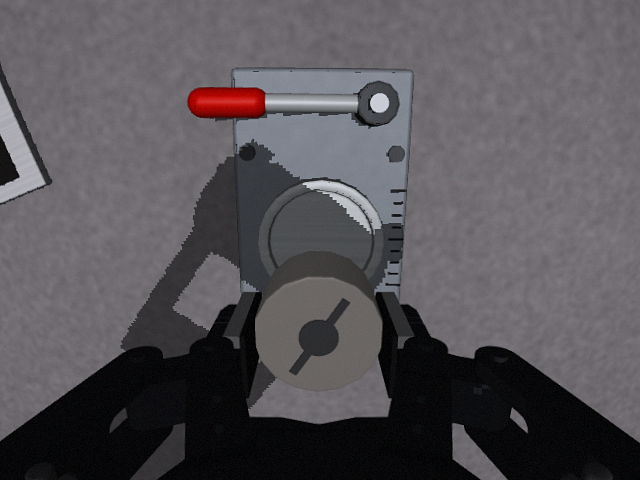

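Emit:
play_rows(
  targets="0 0 0.015 0; 0 0 0.025 0; 0 0 0.02 0; 0 0 0.01 0; 0 0 0 0",
)

```text
time_s: 18.6
eef_pos: [0.4467, -0.29, 0.2212]
ee_rot: [-0.0, -0.675, 0.738, 0.003]
wrist_force: [-0.9, 0.3, -0.6]
finger_gap: 0.0438
```

Emit:
play_rows(
  targets="0 0 0 0; 0 0 0 0; 0 0 0 0",
)

```text
time_s: 18.85
eef_pos: [0.4483, -0.2916, 0.226]
ee_rot: [0.0, -0.674, 0.738, -0.002]
wrist_force: [-0.9, 0.5, -0.2]
finger_gap: 0.0442
```

```bash
python3 go.py 446.8 -290.9 -95.2
python3 - <<'E'
from h import *
im,d,c=snap('wrist','w20')
E
```

```text
at [ 0.4483 -0.2916  0.226 ] yaw -95.2 F [-0.9  0.5 -0.2] gap 0.0442 t 18.85
tool dx,dy mm -0.6 1.6
turn deg 0.0
```

View pics/w20.png

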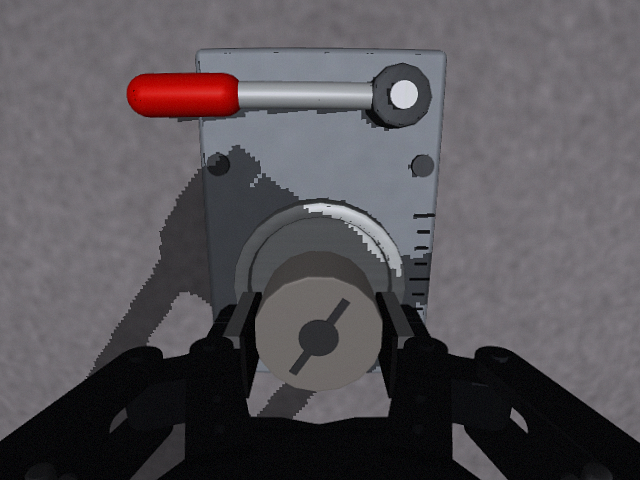

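Run:
```python
from h import *
im,d,c=load('pics/w20.npz');P=cloud(c,d)
v,u=np.mgrid[0:480,0:640]
m=(P[...,2]>.0255)&(P[...,2]<.0325)&(u>228)&(u<412)&(v>190)&(v<290)
q=P[m][:,:2]*1000
# outer/inner mask outline: fit circle to annulus by least squares, R mean 36.5
A=np.c_[2*q,np.ones(len(q))];s=np.linalg.lstsq(A,(q**2).sum(1),rcond=None)[0]
print(len(q),'centre',s[:2],'R',np.sqrt(s[2]+s[:2]@s[:2]))
k=biggest((P[...,2]>.035)&(P[...,2]<.09)&(u>252)&(u<385)&(v>250)&(v<400))[0]
zt=np.median(P[300:320,290:300,2]);print('pucktop z',zt)
t=(abs(P[...,2]-zt)<.004)&(u>250)&(u<388)&(v>250)&(v<400)
k=biggest(t)[0];print('puck',cv2.minEnclosingCircle((onplane(c,k,zt)[:,:2]*1000).astype('float32')))
```

```text
3932 centre [ 449.75848753 -291.61717686] R 35.469811408181
pucktop z 0.07487008030024286
puck ((448.5564880371094, -291.0057373046875), 26.25607681274414)
```

Emit:
play_rows(
  targets="0 -0.001 0.008 0; 0 0 0.006 0; 0 0 0.004 0; 0 0 0 0; 0 0 0 0",
)

```text
time_s: 19.32
eef_pos: [0.4484, -0.291, 0.2054]
ee_rot: [-0.0, -0.674, 0.739, 0.001]
wrist_force: [-0.4, 0.4, -0.6]
finger_gap: 0.0439
```

Emit:
play_rows(
  targets="0 0 0.002 0; 0 0 0 0; 0 0 0 0",
)

```text
time_s: 19.57
eef_pos: [0.4487, -0.2913, 0.2043]
ee_rot: [0.0, -0.674, 0.739, -0.0]
wrist_force: [0.5, 0.2, -1.2]
finger_gap: 0.0439
```

Emit:
play_rows(
  targets="0 0 0.001 0; 0 0 0 0; 0 0 0 0",
)

```text
time_s: 19.82
eef_pos: [0.4488, -0.2914, 0.2037]
ee_rot: [0.0, -0.674, 0.739, -0.0]
wrist_force: [-0.4, 0.7, 1.1]
finger_gap: 0.0436
```

Emit:
play_rows(
  targets="0 0 0.001 0; 0 0 0 0; 0 0 0 0",
)

```text
time_s: 20.07
eef_pos: [0.449, -0.2915, 0.2036]
ee_rot: [-0.0, -0.674, 0.739, -0.0]
wrist_force: [-2.6, 2.1, 8.2]
finger_gap: 0.0441
```

Emit:
play_rows(
  targets="0 0 -0.001 0; 0 0 0 0",
)

```text
time_s: 20.23
eef_pos: [0.4488, -0.2913, 0.2036]
ee_rot: [0.0, -0.674, 0.739, -0.0]
wrist_force: [-0.6, -0.8, 2.7]
finger_gap: 0.0438
```

Emit:
play_rows(
  targets="0 0 0 0; 0 0 0 0; 0 0 0 0; 0 0 0 0",
  hand=0.8,
)

```text
time_s: 20.57
eef_pos: [0.4485, -0.2912, 0.2029]
ee_rot: [-0.0, -0.674, 0.739, 0.0]
wrist_force: [0.4, -0.7, -0.9]
finger_gap: 0.0684
```

Emit:
play_rows(
  targets="0 0 -0.015 0; 0 0 -0.03 0; 0 0 -0.035 0; 0 0 -0.035 0; 0 0 -0.03 0",
)

```text
time_s: 20.98
eef_pos: [0.4486, -0.2912, 0.3504]
ee_rot: [0.0, -0.674, 0.739, -0.001]
wrist_force: [0.5, -1.1, 0.4]
finger_gap: 0.0686
```

```bash
python3 go.py 469.1 277.4 -72.8
python3 - <<'E'
from h import *
im,d,c=snap('wrist','w21')
P=cloud(c,d);v,u=np.mgrid[0:480,0:640]
for lo,hi in((.048,.056),(.0255,.0325)):
    t=(P[...,2]>lo)&(P[...,2]<hi)&(u>230)&(u<410)&(v>150)&(v<330)
    k=biggest(t)[0];print(cv2.boundingRect(k),cv2.minEnclosingCircle((onplane(c,k,(lo+hi)/2)[:,:2]*1000).astype('float32')))
E
```

```text
at [ 0.4486 -0.2912  0.3504] yaw -95.22 F [ 0.5 -1.1  0.4] gap 0.0686 t 20.9833
tool dx,dy mm -568.1 31.4
turn deg -22.42
(287, 199, 64, 63) ((449.42364501953125, -290.8573303222656), 23.003774642944336)
(268, 172, 104, 102) ((448.6029052734375, -291.7706298828125), 39.63528060913086)
```

View pics/w21.png

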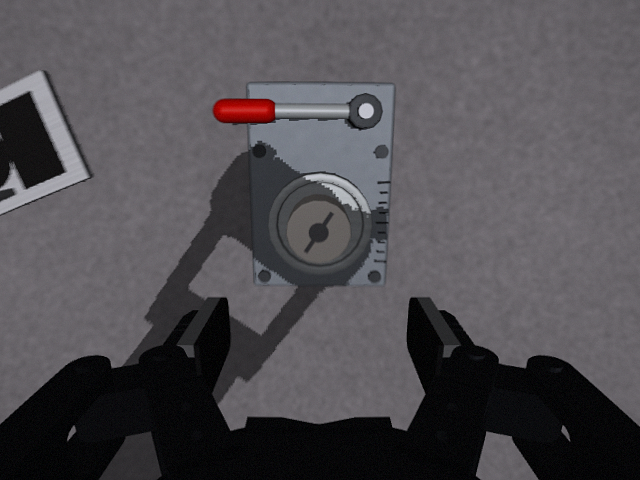

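Emit:
play_rows(
  targets="0 0 0 -7; 0 0 0 -7; 0 0 0 -7; 0 0 0 -1.4; -0.02 -0.007 0 0",
  hand=0.5,
)

```text
time_s: 21.45
eef_pos: [0.4493, -0.2717, 0.3481]
ee_rot: [0.001, 0.804, -0.595, 0.0]
wrist_force: [0.1, 0.7, 0.1]
finger_gap: 0.0427
```

Emit:
play_rows(
  targets="-0.035 -0.0122 0 0; -0.036 -0.0126 0 0; -0.036 -0.0126 0 0; -0.036 -0.0126 0 0; -0.036 -0.0126 0 0",
)

```text
time_s: 21.87
eef_pos: [0.456, -0.0789, 0.3479]
ee_rot: [-0.0, 0.804, -0.595, 0.0]
wrist_force: [0.7, 0.1, 1.0]
finger_gap: 0.0425
```

Emit:
play_rows(
  targets="-0.036 -0.0126 0 0; -0.036 -0.0126 0 0; -0.036 -0.0126 0 0; -0.036 -0.0126 0 0; -0.036 -0.0126 0 0",
)

```text
time_s: 22.28
eef_pos: [0.463, 0.1119, 0.3481]
ee_rot: [-0.0, 0.804, -0.595, 0.0]
wrist_force: [1.3, 0.2, -0.5]
finger_gap: 0.0425
```

Emit:
play_rows(
  targets="-0.036 -0.0126 0 0; -0.036 -0.0126 0 0; -0.036 -0.0126 0 0; -0.02 -0.007 0 0; 0 0 0 0",
)

```text
time_s: 22.7
eef_pos: [0.468, 0.2489, 0.3479]
ee_rot: [-0.0, 0.806, -0.593, -0.001]
wrist_force: [0.1, -0.3, 0.0]
finger_gap: 0.0423
```

```bash
python3 go.py 469.1 277.4 -72.8
```

```text
at [0.468  0.2489 0.3479] yaw -72.68 F [ 0.1 -0.3  0. ] gap 0.0423 t 22.7
tool dx,dy mm -26.9 -9.5
turn deg 0.12
```

Emit:
play_rows(
  targets="-0.017 -0.0055 0 0; -0.01 -0.004 0.02 0; 0 0 0.03 0; 0 0 0.03 0; 0 0 0.01 0",
)

```text
time_s: 23.12
eef_pos: [0.4678, 0.2729, 0.2531]
ee_rot: [0.004, 0.804, -0.594, -0.002]
wrist_force: [-1.2, -0.4, -0.3]
finger_gap: 0.0426
```

Emit:
play_rows(
  targets="0 0 0 0; 0 0 0 0; 0 0 0 0",
)

```text
time_s: 23.37
eef_pos: [0.4705, 0.2741, 0.2603]
ee_rot: [-0.001, 0.804, -0.594, 0.001]
wrist_force: [0.8, -0.3, -0.2]
finger_gap: 0.0427
```

```bash
python3 go.py 469.1 277.4 -72.8; python3 -c "
from h import *
snap('wrist','w22')"
```

```text
at [0.4705 0.2741 0.2603] yaw -72.89 F [ 0.8 -0.3 -0.2] gap 0.0427 t 23.3667
tool dx,dy mm -3.6 0.3
turn deg -0.09
```

View pics/w22.png

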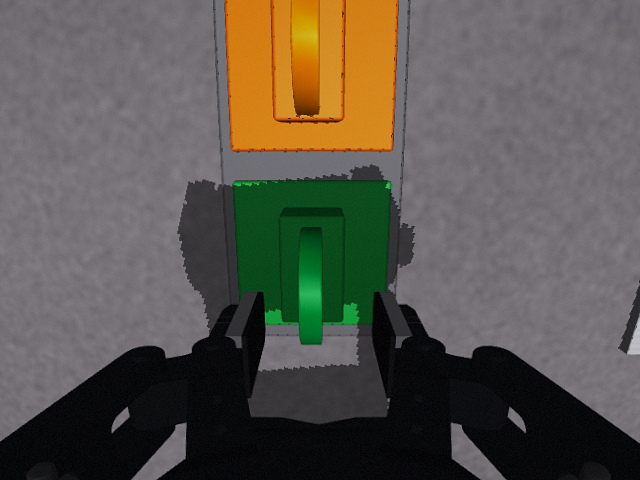

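Emit:
play_rows(
  targets="-0.0035 0.0005 0.012 0; 0 0 0.014 0; 0 0 0.009 0; 0 0 0.003 0; 0 0 0 0",
)

```text
time_s: 23.83
eef_pos: [0.4676, 0.2773, 0.2191]
ee_rot: [0.001, 0.805, -0.594, -0.001]
wrist_force: [-0.3, -0.1, 0.4]
finger_gap: 0.0429
```

Emit:
play_rows(
  targets="0 0 0 0; 0 0 0 0",
)

```text
time_s: 24.0
eef_pos: [0.4684, 0.2775, 0.2209]
ee_rot: [-0.001, 0.805, -0.594, 0.0]
wrist_force: [0.2, 0.1, 0.8]
finger_gap: 0.0426
```

```bash
python3 go.py 469.1 277.4 -72.8
```

```text
at [0.4684 0.2775 0.2209] yaw -72.83 F [0.2 0.1 0.8] gap 0.0426 t 24.0
tool dx,dy mm 0.3 -0.7
turn deg -0.03
```

Emit:
play_rows(
  targets="0 0 0 0; 0 0 0 0; 0 0 0 0; 0 0 0 0; 0 0 0 0",
  hand=0,
)

```text
time_s: 24.42
eef_pos: [0.4683, 0.2774, 0.2208]
ee_rot: [-0.0, 0.805, -0.594, 0.0]
wrist_force: [-0.4, -0.6, 2.0]
finger_gap: 0.0093
```

```bash
python3 go.py 469.1 277.4 -72.8; python3 -c "
from h import *
snap('wrist','w23')"
```

```text
at [0.4683 0.2774 0.2208] yaw -72.83 F [-0.4 -0.6  2. ] gap 0.0093 t 24.4167
tool dx,dy mm 0.3 -0.7
turn deg -0.03
```

Emit:
play_rows(
  targets="0 0 -0.005 0; 0 0 -0.015 0; 0 0 -0.025 0; 0 0 -0.03 0; 0 0 -0.03 0",
)

```text
time_s: 24.88
eef_pos: [0.4673, 0.2771, 0.3249]
ee_rot: [0.001, 0.805, -0.594, -0.001]
wrist_force: [0.6, -0.3, -2.4]
finger_gap: 0.0092
```

Emit:
play_rows(
  targets="0 0 0 3; 0 0 0 0; 0 0 0 0",
)

```text
time_s: 25.13
eef_pos: [0.4676, 0.2772, 0.3245]
ee_rot: [0.001, 0.789, -0.614, -0.0]
wrist_force: [-0.6, -0.6, -2.4]
finger_gap: 0.0091
```

```bash
python3 go.py 513.7 23.0 -75.83
```

```text
at [0.4676 0.2772 0.3245] yaw -75.76 F [-0.6 -0.6 -2.4] gap 0.0091 t 25.1333
tool dx,dy mm 257.7 17.8
turn deg 0.07
```

View pics/w23.png

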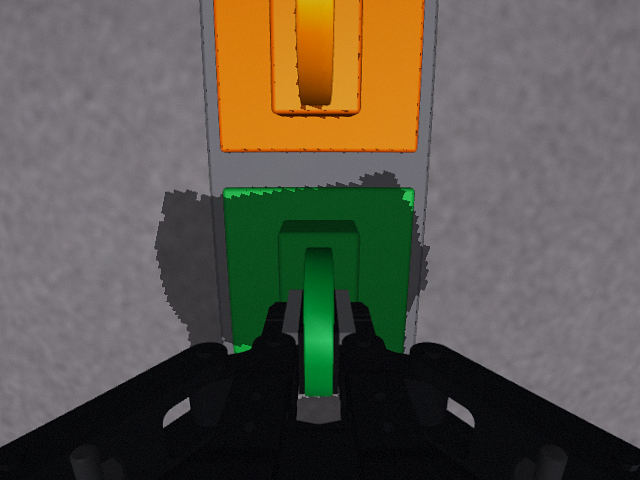

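Emit:
play_rows(
  targets="0.012 0.0008 0 0; 0.025 0.0017 0 0; 0.03 0.002 0 0; 0.03 0.002 0 0; 0.03 0.002 0 0",
)

```text
time_s: 25.55
eef_pos: [0.4902, 0.1503, 0.3231]
ee_rot: [0.002, 0.789, -0.614, -0.001]
wrist_force: [0.9, 0.2, -1.9]
finger_gap: 0.0092
```

Emit:
play_rows(
  targets="0.03 0.002 0 0; 0.03 0.002 0 0; 0.03 0.002 0 0; 0.025 0.0018 0 0; 0.0157 0.0015 0 0",
)

```text
time_s: 25.97
eef_pos: [0.5133, 0.0203, 0.3232]
ee_rot: [0.001, 0.789, -0.615, -0.001]
wrist_force: [-0.2, 0.6, -2.1]
finger_gap: 0.009
```

Emit:
play_rows(
  targets="0 0 0.025 0; 0 0 0.025 0; 0 0 0.015 0; 0 0 0 0; 0 0 0 0",
)

```text
time_s: 26.38
eef_pos: [0.5127, 0.0227, 0.2579]
ee_rot: [0.001, 0.789, -0.614, -0.002]
wrist_force: [0.3, -0.2, -1.7]
finger_gap: 0.0091
```

Emit:
play_rows(
  targets="0 0 0 0; 0 0 0 0",
)

```text
time_s: 26.55
eef_pos: [0.5144, 0.023, 0.2616]
ee_rot: [-0.001, 0.789, -0.614, 0.001]
wrist_force: [-0.3, 0.1, -2.2]
finger_gap: 0.0092
```

```bash
python3 go.py 513.7 23.0 -75.83; python3 -c "
from h import *
im,d,c=snap('wrist','w24')"
```

```text
at [0.5144 0.023  0.2616] yaw -75.81 F [-0.3  0.1 -2.2] gap 0.0092 t 26.55
tool dx,dy mm -0.1 0.7
turn deg 0.02
```

View pics/w24.png

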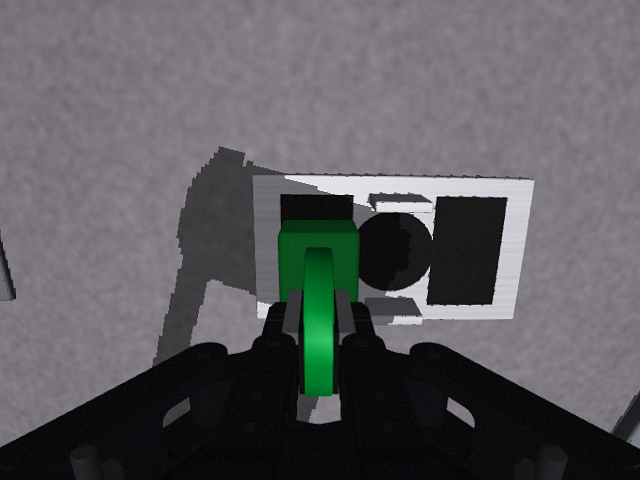

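Emit:
play_rows(
  targets="0 0 0.014 0; 0 0 0.013 0; 0 0 0.009 0; 0 0 0 0; 0 0 0 0",
)

```text
time_s: 27.02
eef_pos: [0.5139, 0.0232, 0.2243]
ee_rot: [0.0, 0.789, -0.614, -0.0]
wrist_force: [0.8, -0.1, -1.4]
finger_gap: 0.0087
```

Emit:
play_rows(
  targets="0 0 0.002 0; 0 0 0.001 0; 0 0 0 0; 0 0 0 0",
)

```text
time_s: 27.35
eef_pos: [0.514, 0.0231, 0.2217]
ee_rot: [-0.0, 0.789, -0.614, 0.0]
wrist_force: [0.8, 0.4, -1.2]
finger_gap: 0.0093
```

```bash
python3 go.py 513.7 23.0 -75.83
```

```text
at [0.514  0.0231 0.2217] yaw -75.82 F [ 0.8  0.4 -1.2] gap 0.0093 t 27.35
tool dx,dy mm 0.0 0.4
turn deg 0.01
```

Emit:
play_rows(
  targets="0 0.0003 0.0015 0; 0 0 0 0; 0 0 0 0",
)

```text
time_s: 27.6
eef_pos: [0.5135, 0.0231, 0.2197]
ee_rot: [0.0, 0.789, -0.614, -0.0]
wrist_force: [0.5, 1.5, -1.7]
finger_gap: 0.009
```

Emit:
play_rows(
  targets="0 0 0.001 0; 0 0 0 0; 0 0 0 0",
)

```text
time_s: 27.85
eef_pos: [0.5137, 0.023, 0.2188]
ee_rot: [-0.0, 0.789, -0.614, 0.0]
wrist_force: [0.2, 0.3, -1.5]
finger_gap: 0.0093
```

Emit:
play_rows(
  targets="0 0 0.001 0; 0 0 0 0; 0 0 0 0",
)

```text
time_s: 28.1
eef_pos: [0.5139, 0.023, 0.2188]
ee_rot: [0.0, 0.789, -0.614, -0.0]
wrist_force: [-3.7, -1.1, 6.0]
finger_gap: 0.0091
```

Emit:
play_rows(
  targets="0 0 -0.0007 0; 0 0 0 0",
)

```text
time_s: 28.27
eef_pos: [0.5137, 0.023, 0.2188]
ee_rot: [-0.0, 0.789, -0.614, 0.0]
wrist_force: [-0.6, 0.2, 2.4]
finger_gap: 0.009
```

Emit:
play_rows(
  targets="0 0 0 0; 0 0 0 0; 0 0 0 0; 0 0 0 0",
  hand=0.5,
)

```text
time_s: 28.6
eef_pos: [0.5135, 0.0231, 0.2183]
ee_rot: [0.0, 0.789, -0.614, -0.0]
wrist_force: [0.2, 0.1, -0.1]
finger_gap: 0.0427
```

Emit:
play_rows(
  targets="0 0 -0.02 0; 0 0 -0.03 0; 0 0 -0.035 0; 0 0 -0.035 0; 0 0 -0.015 -3",
)

```text
time_s: 29.02
eef_pos: [0.5146, 0.023, 0.359]
ee_rot: [-0.002, 0.805, -0.593, 0.003]
wrist_force: [0.7, 0.8, -0.0]
finger_gap: 0.0424
```

```bash
python3 go.py 572.0 310.3 -72.85; python3 -c "
from h import *
im,d,c=snap('wrist','w25')"
```

```text
at [0.5146 0.023  0.359 ] yaw -72.77 F [ 0.7  0.8 -0. ] gap 0.0424 t 29.0167
tool dx,dy mm -257.4 -140.0
turn deg 0.08
```

View pics/w25.png

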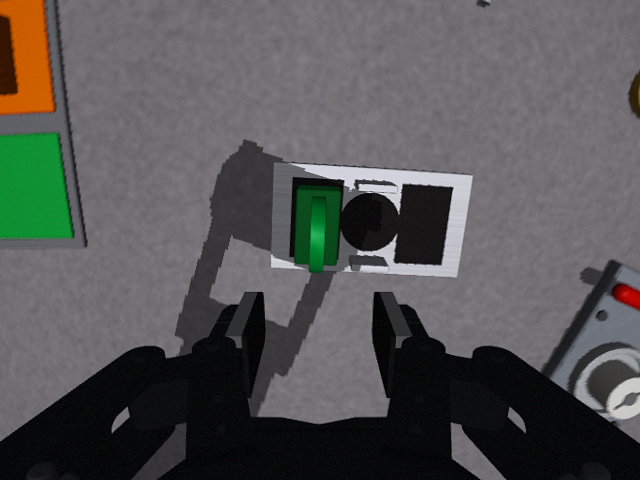

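Green stands back in its bay (around pixel 317,225). Next is amber.

Emit:
play_rows(
  targets="-0.02 -0.011 0 0; -0.034 -0.0185 0 0; -0.035 -0.019 0 0; -0.035 -0.019 0 0; -0.035 -0.019 0 0",
)

```text
time_s: 29.48
eef_pos: [0.5492, 0.2022, 0.3525]
ee_rot: [0.0, 0.804, -0.594, -0.0]
wrist_force: [0.3, -0.2, -0.0]
finger_gap: 0.0427
```

Emit:
play_rows(
  targets="-0.035 -0.019 0 0; -0.035 -0.019 0 0; -0.0284 -0.0155 0.01 0; 0 0 0.03 0; 0 0 0.03 0",
)

```text
time_s: 29.9
eef_pos: [0.5717, 0.3127, 0.2835]
ee_rot: [-0.002, 0.806, -0.593, 0.001]
wrist_force: [0.0, -0.5, -0.5]
finger_gap: 0.043
```

Emit:
play_rows(
  targets="0 0 0.02 0; 0 0 0 0; 0 0 0 0; 0 0 0 0",
)

```text
time_s: 30.23
eef_pos: [0.5718, 0.3104, 0.2646]
ee_rot: [-0.001, 0.805, -0.594, 0.0]
wrist_force: [-0.5, -0.2, 0.2]
finger_gap: 0.0425
```

```bash
python3 go.py 572.0 310.3 -72.85; python3 -c "
from h import *
im,d,c=snap('wrist','w26')"
```

```text
at [0.5718 0.3104 0.2646] yaw -72.85 F [-0.5 -0.2  0.2] gap 0.0425 t 30.2333
tool dx,dy mm 0.1 -0.2
turn deg 0.0
```

View pics/w26.png

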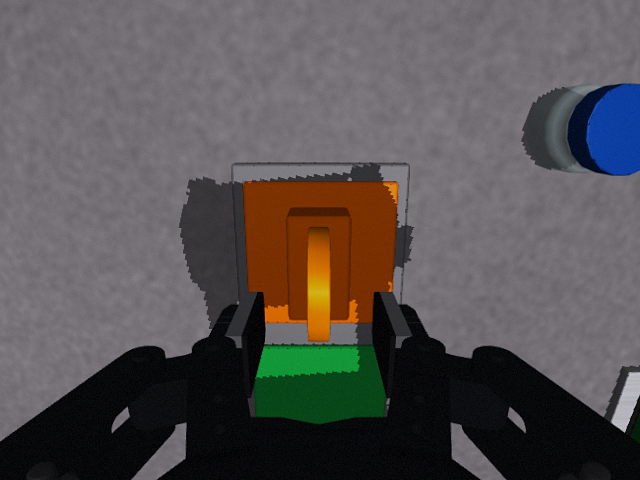

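Emit:
play_rows(
  targets="0 0 0.015 0; 0 0 0.015 0; 0 0 0.01 0; 0 0 0.002 0; 0 0 0 0",
)

```text
time_s: 30.7
eef_pos: [0.5705, 0.31, 0.2191]
ee_rot: [0.002, 0.805, -0.594, -0.001]
wrist_force: [0.2, -0.5, 0.1]
finger_gap: 0.043
```

Emit:
play_rows(
  targets="0 0 0 0; 0 0 0 0",
)

```text
time_s: 30.87
eef_pos: [0.5716, 0.3104, 0.2219]
ee_rot: [-0.0, 0.805, -0.594, 0.0]
wrist_force: [0.4, 0.2, 0.1]
finger_gap: 0.043
```

Emit:
play_rows(
  targets="0 0 0 0; 0 0 0 0; 0 0 0 0; 0 0 0 0; 0 0 0 0",
  hand=0,
)

```text
time_s: 31.28
eef_pos: [0.5717, 0.3104, 0.2222]
ee_rot: [-0.001, 0.805, -0.594, 0.0]
wrist_force: [-0.2, -0.3, 2.6]
finger_gap: 0.0089
```

```bash
python3 go.py 572.0 310.3 -72.85; python3 -c "
from h import *
im,d,c=snap('wrist','w27')"
```

```text
at [0.5717 0.3104 0.2222] yaw -72.83 F [-0.2 -0.3  2.6] gap 0.0089 t 31.2833
tool dx,dy mm 0.2 -0.3
turn deg 0.02
```

View pics/w27.png

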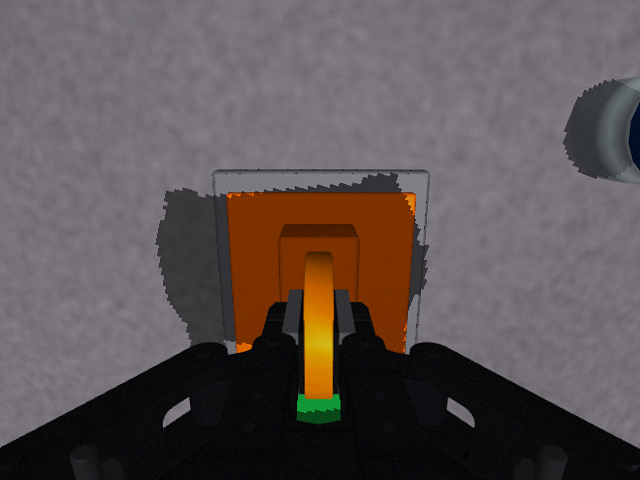

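Emit:
play_rows(
  targets="0 0 -0.005 0; 0 0 -0.015 0; 0 0 -0.03 0; 0 0 -0.035 0; 0 0 -0.035 1.8",
)

```text
time_s: 31.75
eef_pos: [0.5706, 0.3101, 0.3421]
ee_rot: [0.001, 0.795, -0.606, -0.001]
wrist_force: [0.7, -0.1, -1.6]
finger_gap: 0.0093
```

Emit:
play_rows(
  targets="0 0 0 0; 0 0 0 0",
)

```text
time_s: 31.92
eef_pos: [0.5719, 0.3107, 0.346]
ee_rot: [-0.003, 0.795, -0.606, 0.002]
wrist_force: [0.2, -0.2, -2.5]
finger_gap: 0.0092
```

```bash
python3 go.py 537 -60.8 -74.62
```

```text
at [0.5719 0.3107 0.346 ] yaw -74.61 F [ 0.2 -0.2 -2.5] gap 0.0092 t 31.9167
tool dx,dy mm 348.9 132.3
turn deg 0.01
```

Emit:
play_rows(
  targets="0.014 0.0053 0 0; 0.025 0.0095 0 0; 0.028 0.0106 0 0; 0.028 0.0106 0 0; 0.028 0.0106 0 0",
)

```text
time_s: 32.33
eef_pos: [0.5576, 0.1774, 0.3383]
ee_rot: [0.002, 0.796, -0.606, -0.002]
wrist_force: [0.6, 0.1, -1.9]
finger_gap: 0.0094
```

Emit:
play_rows(
  targets="0.028 0.0106 0 0; 0.028 0.0106 0 0; 0.028 0.0106 0 0; 0.028 0.0106 0 0; 0.028 0.0106 0 0",
)

```text
time_s: 32.75
eef_pos: [0.5434, 0.0285, 0.3385]
ee_rot: [0.002, 0.795, -0.606, -0.002]
wrist_force: [-0.6, -0.1, -1.7]
finger_gap: 0.0091
```

Emit:
play_rows(
  targets="0.028 0.0106 0 0; 0.028 0.0106 0 0; 0.02 0.0076 0 0; 0.0099 0.005 0 0; 0 0 0.02 0",
)

```text
time_s: 33.17
eef_pos: [0.5354, -0.064, 0.3236]
ee_rot: [-0.001, 0.794, -0.607, 0.002]
wrist_force: [1.3, 0.4, -0.8]
finger_gap: 0.0089
```

Emit:
play_rows(
  targets="0 0 0.03 0; 0 0 0.02 0; 0 0 0.01 0; 0 0 0 0; 0 0 0 0",
)

```text
time_s: 33.58
eef_pos: [0.5348, -0.0612, 0.2606]
ee_rot: [0.0, 0.795, -0.606, -0.001]
wrist_force: [0.7, -0.8, -2.3]
finger_gap: 0.0091
```

Emit:
play_rows(
  targets="0 0 0 0; 0 0 0 0",
)

```text
time_s: 33.75
eef_pos: [0.536, -0.0615, 0.2633]
ee_rot: [-0.001, 0.795, -0.606, 0.001]
wrist_force: [-0.6, -0.1, -1.8]
finger_gap: 0.0093
```

```bash
python3 go.py 537 -60.8 -74.62; python3 -c "
from h import *
im,d,c=snap('wrist','w28')"
```

```text
at [ 0.536  -0.0615  0.2633] yaw -74.61 F [-0.6 -0.1 -1.8] gap 0.0093 t 33.75
tool dx,dy mm -0.4 -1.2
turn deg 0.01
```

View pics/w28.png

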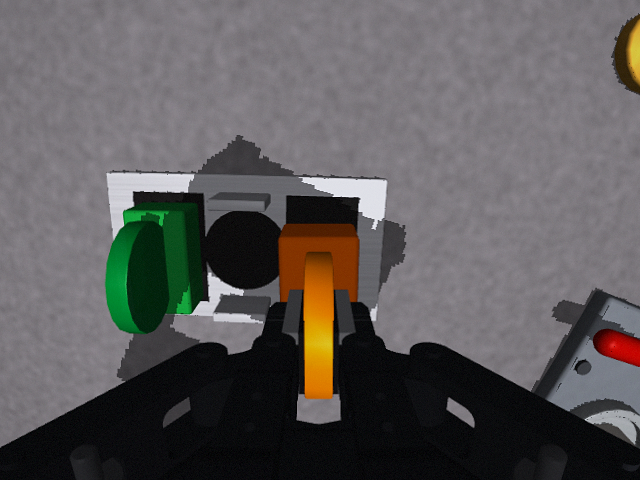

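Emit:
play_rows(
  targets="-0.0003 -0.001 0.014 0; 0 0 0.013 0; 0 0 0.01 0; 0 0 0 0; 0 0 0 0",
)

```text
time_s: 34.22
eef_pos: [0.5356, -0.0608, 0.2233]
ee_rot: [0.0, 0.795, -0.606, -0.001]
wrist_force: [0.3, 0.2, -1.5]
finger_gap: 0.0093
```

Emit:
play_rows(
  targets="0 0 0.002 0; 0 0 0 0; 0 0 0 0",
)

```text
time_s: 34.47
eef_pos: [0.5364, -0.061, 0.2229]
ee_rot: [-0.0, 0.795, -0.606, 0.0]
wrist_force: [0.0, -0.7, -1.6]
finger_gap: 0.0092
```

```bash
python3 go.py 537 -60.8 -74.62
```

```text
at [ 0.5364 -0.061   0.2229] yaw -74.63 F [ 0.  -0.7 -1.6] gap 0.0092 t 34.4667
tool dx,dy mm -0.0 -0.7
turn deg -0.01
```

Emit:
play_rows(
  targets="0 -0.0005 0.0015 0; 0 0 0 0; 0 0 0 0",
)

```text
time_s: 34.72
eef_pos: [0.5366, -0.0608, 0.221]
ee_rot: [-0.0, 0.795, -0.606, 0.0]
wrist_force: [-0.5, -0.4, -1.7]
finger_gap: 0.0092
```

Emit:
play_rows(
  targets="0 0 0.001 0; 0 0 0 0; 0 0 0 0",
)

```text
time_s: 34.97
eef_pos: [0.5367, -0.0608, 0.2202]
ee_rot: [-0.0, 0.795, -0.606, 0.0]
wrist_force: [0.0, -0.3, -1.5]
finger_gap: 0.0089
```

Emit:
play_rows(
  targets="0 0 0.001 0; 0 0 0 0; 0 0 0 0",
)

```text
time_s: 35.22
eef_pos: [0.5369, -0.0609, 0.2202]
ee_rot: [0.0, 0.795, -0.606, 0.0]
wrist_force: [-3.0, 0.3, 5.5]
finger_gap: 0.0093
```

Contact at 0.2202 as predicted. I'm easing off and releasing.

Emit:
play_rows(
  targets="0 0 -0.0007 0; 0 0 0 0",
)

```text
time_s: 35.38
eef_pos: [0.5368, -0.0609, 0.2202]
ee_rot: [-0.0, 0.795, -0.606, 0.0]
wrist_force: [-1.1, -0.6, 2.9]
finger_gap: 0.009
```

Emit:
play_rows(
  targets="0 0 0 0; 0 0 0 0; 0 0 0 0; 0 0 0 0",
  hand=0.5,
)

```text
time_s: 35.72
eef_pos: [0.5365, -0.0607, 0.2195]
ee_rot: [-0.0, 0.795, -0.606, -0.0]
wrist_force: [0.1, 1.3, 0.2]
finger_gap: 0.0427
```

Emit:
play_rows(
  targets="0 0 -0.02 0; 0 0 -0.03 0; 0 0 -0.035 0; 0 0 -0.035 0; 0 0 -0.03 0",
)

```text
time_s: 36.13
eef_pos: [0.5365, -0.0607, 0.372]
ee_rot: [-0.0, 0.795, -0.606, 0.001]
wrist_force: [0.8, -0.6, 0.3]
finger_gap: 0.0429
```

Emit:
play_rows(
  targets="0 0 -0.03 0; 0 0 0 0; 0 0 0 0; 0 0 0 0",
)

```text
time_s: 36.47
eef_pos: [0.5364, -0.0607, 0.3989]
ee_rot: [0.0, 0.795, -0.606, -0.0]
wrist_force: [-0.3, -0.3, -0.1]
finger_gap: 0.0428
```

```bash
python3 go.py 537 -60.8 -74.62
python3 - <<'E'
from h import *
im,d,c=snap('wrist','w29');P=cloud(c,d);g,o,w=masks(im)
v,u=np.mgrid[0:480,0:640];reg=(u>150)&(u<420)&(v>120)&(v<300)
for n,m in(('g',g),('o',o)):print(n,zrect(c,P,m&reg,.028,.039,.034))
im,d,c=snap('side','s29');im,d,c=snap('top','t29')
E
```

```text
at [ 0.5364 -0.0607  0.3989] yaw -74.63 F [-0.3 -0.3 -0.1] gap 0.0428 t 36.4667
tool dx,dy mm 0.3 -0.6
turn deg -0.01
g (array([513.8,  23.7,  60.5,  32.9,  14.7]), (199, 177, 41, 69))
o (array([534.6, -60.7,  59.9,  33.2,  14.7]), (300, 180, 39, 68))
```

View pics/w29.png

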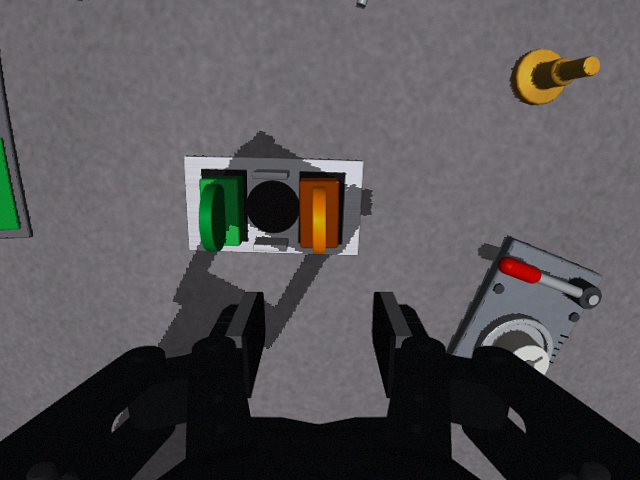

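View pics/s29.png

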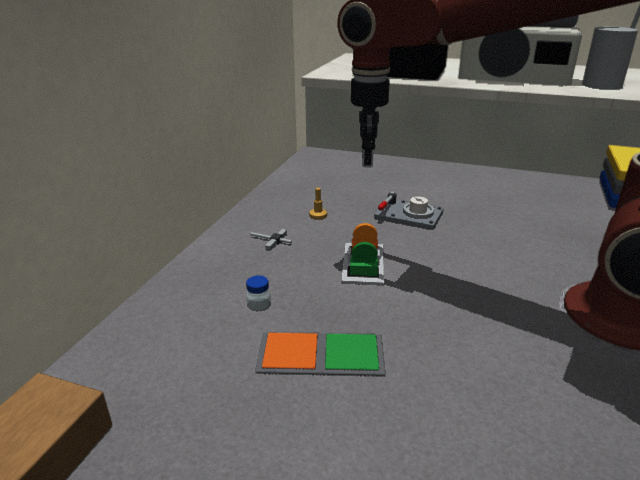

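```bash
python3 -c "
from workcell import finish_job
print(finish_job())"
```

```text
the job is handed in; nothing more can be done
None
```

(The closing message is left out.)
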